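Beads out of baby's reach: fill the tin, find the thread, screw it shut, slide it away

ROBOT

A 6-joint arm with a two-finger parallel gripper is mounted at the origin on the work surface. World frame = base frame: x ahead of the robot, y to its left, z up, the work surface at z = 0. Lengths are in m, angles in rad, forces in N, time in s.
With the tool pointing down it reaches from about 0.3 to 0.95 m from the base axis. Payload 3.1 kg.
Tool frame: the origin (TCP) lies midway between the tips of the shut fingers; the grasp point (between the pads) lies manip.grasp_offset behind it (manip.grasp_offset is the distance from the TCP to the grasp point, in m); z points along the fingers, y is the line along which they close (so a half turn about z gives the same grasp; the last joint's range is limited). The gripper opens to 85 mm and grips with 20 to 120 N. Pads are 22 mm wide; open, the fingers measure 114 mm over their backs; the gripper's body (76 mm by 85 mm) begins 54 mm behind the grasp point. The pads swing forward as they close: fully open they stand 13 mm farther back than shut.
Start: joints at [1.112, 0.308, 1.634, -0, 1.2, -0.07], TCP at [0.237, 0.578, 0.231] pointing down, gripper open.
Joint ranges: [-3.06, 3.06], [-0.79, 1.96], [0.05, 2.63], [-1.19, 4.34], [0.05, 2.64], [-2.94, 2.94]. Speed limits (rad/s): [2.79, 2.79, 3.14, 3.14, 3.14, 3.14].

INTERFACE

Orientations are given as a rotation vector (axis times angle).
In Python, from rig import state, grab_frame, order, manip gives the robot as it stands. The module is installed in compiled form; this text tells all that it offers.
- The arm moves only by the shell command python3 -m inch 'ROWS' [FORCE]. ROWS is JSON, a list that holds one entry, the list of rows, each a list of 5 numbers: the shift along the world's x, y, z in m, then the turn about the world's z in degrees, then the opening, from -1 (shut) to 1 (fully open), so that 0 is half open. A call has 1 to 10 rows; each row is the pose to reach, as a shift and turn from the pose commanded when the call began; what a row does not reach only later rows make up. A row lasts 1/12 s, in which the tool goes at most 41.7 mm and 7.16 degrees, less where a joint would pass 70% of its speed; a pose out of reach is approached as far as the arm can. A call with a gripper value outside its range is refused whole. The fingers move at their own pace and stop on an object; FORCE is the grip in N (left out, the last holds). Time passes only in rows, so rows that repeat a pose let the fingers close. It gives the time, the measured TCP pose, the force, the opening and the grip force at its end, in the units of the state.
- state(): the state, without advancing time (a new reading comes with each control period).
- grab_frame(name): name is "side" or "top"; returns a dict with "color" (400x640x3 uint8, red, green, blue), "mtx" (3x3 intrinsics, pixels), "D" ([k1, k2, p1, p2, k3] as OpenCV has them; the pictures are not rectified), "extrinsics" (4x4, takes a point from camera to world coordinates). Camera axes: x right, y down, z forward; pixel columns grow to the right and rows downward; lengths in m; the calibration is good to about 2 mm. A picture is of the moment at which its call begins. There is no depth.
- order.sign_off(): hands the job in; it is judged then, once.
The state is a dict: "t": time; "qpos": joint angles; "qd": joint speeds; "effort": joint torques, N m; "tcp_pos": TCP position; "eef_rot": TCP orientation; "ft_force": force on the tool from outside, world axes, zero at the start; "ft_torque": the same for the moment, N m; "opening": finger opening in m; "grasp_force": force on a finger pad.
Only numpy, scipy, OpenCV 4.12 (cv2) and the standard library are available. Lean on these libraries where they do the work, as an engineer would, in place of code of your own. Each camera call takes 0.05 s, during which the arm holds its last target. There are 200 camera calls.

TASK

The pram chain has broken: put every loose wooden bead into the open aluminium tin, then set the bamboo-topped lid on its neck, turn it backward (anticlockwise from above) until it drops in at the thread start, and screw it forward (clockwise), level, until it is fully down. Then slide the closed tin along the mat from the grey ring at the crib end onto the centre of the green ring; the baby is asleep, so never lift or tip the tin. Let go, and leave the lotion bottle, monitor, elephant and rattle where they stand.

Things in the scene. Friction and masses are not known exactly. Their poses are not given: they have to be found in the camera images.
- tin_center (a point): the loose aluminium tin, 0.26 kg, standing on the mat: round body 64 mm across and 56 mm high, then a threaded neck (58 mm across) to the open mouth 70.5 mm above its underside; bore 46 mm across, inner floor 3 mm up. The point lies on its axis 35 mm above its underside; z is its axis, up. It may turn a little on the mat while the lid is screwed; no harm
- tin_shoulder (a point): tin axis at the shoulder, 56 mm above its underside. The neck above it has three equal threads 120 degrees apart, lead 16 mm a turn; clockwise from above drives the lid down. In front of each thread start is an unmarked 10 mm opening for a 4 mm lug; a stop rib behind it blocks further anticlockwise turning. From the opening the lid needs 55 to 90 degrees clockwise to be down and tight
- tin_mouth (a point): centre of the tin's mouth. A lid set on the neck at random rests on top of the threads; turned clockwise there it meets a stop rib and gets no lower. Turned anticlockwise it climbs up to 4 mm over at most 105 degrees, then all three lugs drop about 7 mm into the openings, which they face over some 15 degrees of turn
- lid_center (a point): the lid: 64 mm across, 24 mm high, 80 g; upper 11 mm a solid bamboo disc (to grip), below it a thin skirt, open underneath, with three inward lugs. It lies right way up. The point is on its axis, 12 mm above its lower edge; z up. Its height above tin_center: 40.3 to 44.3 mm on top of the threads, 37.0 dropped in at the thread starts, 34.7 fully down
- grey_place (a point): centre of the grey printed ring (77 mm across) at the crib end of the mat, on the mat's surface; the tin starts here. The cream mat, 150 x 340 x 2 mm, is fixed to the dresser; axes: x across the mat, y along it, from the green ring to the grey
- green_place (a point): centre of the green printed ring (77 mm across) at the other end of the mat, 200 mm from the grey one, on the mat's surface, 2 mm above the dresser top; the tin must end here
- bead0_center (a point): loose wooden bead, 18 mm cube with widely bevelled edges (flat faces 8 mm wide) and a 6 mm hole along one axis, 12 g; the point is its centre (9 mm up when it lies on the dresser top, z = 0); axes square to its faces. Four to six of the six beads are present in a run; colour: pink
- bead1_center (a point): loose wooden bead, 18 mm cube with widely bevelled edges (flat faces 8 mm wide) and a 6 mm hole along one axis, 12 g; the point is its centre (9 mm up when it lies on the dresser top, z = 0); axes square to its faces. Four to six of the six beads are present in a run; colour: blue
- bead2_center (a point): loose wooden bead, 18 mm cube with widely bevelled edges (flat faces 8 mm wide) and a 6 mm hole along one axis, 12 g; the point is its centre (9 mm up when it lies on the dresser top, z = 0); axes square to its faces. Four to six of the six beads are present in a run; colour: yellow
- bead3_center (a point): loose wooden bead, 18 mm cube with widely bevelled edges (flat faces 8 mm wide) and a 6 mm hole along one axis, 12 g; the point is its centre (9 mm up when it lies on the dresser top, z = 0); axes square to its faces. Four to six of the six beads are present in a run; colour: green
- bead4_center (a point): loose wooden bead, 18 mm cube with widely bevelled edges (flat faces 8 mm wide) and a 6 mm hole along one axis, 12 g; the point is its centre (9 mm up when it lies on the dresser top, z = 0); axes square to its faces. Four to six of the six beads are present in a run; colour: red
- bead5_center (a point): loose wooden bead, 18 mm cube with widely bevelled edges (flat faces 8 mm wide) and a 6 mm hole along one axis, 12 g; the point is its centre (9 mm up when it lies on the dresser top, z = 0); axes square to its faces. Four to six of the six beads are present in a run; colour: purple
- lotion: bystander: pale pink push-dispenser bottle, 62 mm across, 162 mm high; origin at the centre of its underside
- monitor: bystander: white baby-monitor parent unit with screen, about 80 x 130 x 130 mm high; origin at the centre of its underside
- elephant: bystander: white ceramic elephant, about 130 x 60 x 90 mm high; origin at the centre of its underside
- rattle: bystander: wooden rattle lying down, 125 mm long, 44 mm high; origin below the middle of its end nearer the robot, its x axis along it

How it is judged:
By the outcome, as a careful person would: the job done as asked, in the order asked, and still so for the second after the job is handed in, with the robot touching nothing.
Of bead0, bead1, bead2, bead3, bead4, bead5 only 4 to 6 are there at a start; the rules pass over those that are not, and their reading is None.
At some moment in a run one of bead0, bead1, bead2, bead3, bead4, bead5 may be knocked a few centimetres aside while the robot is not near it.
It also fails if it takes over 210 s, if anything falls off the work surface, if the arm or the gripper's body presses on something with over 40 N, if the wrist force passes 120 N, or if a joint passes its speed limit or range.

## Working session

There is one attempt and no reset: what is moved stays moved. The work goes in short steps, Python scripts to look and compute and a shell command to move; the robot and the scene stay as the last step left them, time stands still between calls to the robot, and variables do not carry over. Pictures are saved under pics/ and viewed, at most 14 in all, crops included, and the job is handed in when it is done.

```bash
mkdir -p pics; cat > h.py <<'E'
import numpy as np, cv2
from rig import state, grab_frame, order, manip
def px2w(f,uv,z):
    p=cv2.undistortPoints(np.array(uv,float).reshape(-1,1,2),f["mtx"],np.array(f["D"],float)).reshape(-1,2)
    T=np.array(f["extrinsics"]);out=[]
    for (a,b),zz in zip(p,np.broadcast_to(z,len(p))):
        d=T[:3,:3]@[a,b,1];out.append(T[:3,3]+d*(zz-T[2,3])/d[2])
    return np.array(out)
def w2px(f,P):
    T=np.linalg.inv(np.array(f["extrinsics"]))
    return cv2.projectPoints(np.array(P,float).reshape(-1,3),cv2.Rodrigues(T[:3,:3])[0],T[:3,3],f["mtx"],np.array(f["D"],float))[0].reshape(-1,2)
def save(f,name,box=None,s=1):
    im=f["color"][...,::-1]
    if box: im=im[box[1]:box[3],box[0]:box[2]]
    cv2.imwrite("pics/"+name,cv2.resize(im,None,fx=s,fy=s,interpolation=cv2.INTER_CUBIC))
E
python3 - <<'E'
from h import *
for n in("top","side"):
    f=grab_frame(n);save(f,n+"0.png",s=1.25);print(n,np.array(f["extrinsics"]).round(3),f["mtx"][0])
s=state();print(manip.grasp_offset,s)
E
```

```text
top [[-0.002 -0.982  0.189  0.369]
 [-1.     0.005  0.014 -0.028]
 [-0.015 -0.189 -0.982  1.11 ]
 [ 0.     0.     0.     1.   ]] [404.69466877   0.         322.69143649]
side [[ 0.751 -0.409  0.518  0.007]
 [-0.66  -0.456  0.597 -0.714]
 [-0.007 -0.79  -0.613  0.774]
 [ 0.     0.     0.     1.   ]] [459.80703027   0.         324.37284534]
0.0187 {'t': 0.1, 'qpos': array([ 1.11232919e+00,  3.08896973e-01,  1.63506253e+00, -6.89694180e-06,
        1.19971097e+00, -6.97167620e-02]), 'qd': array([ 0.00055355, -0.00017526, -0.00249591,  0.00085302,  0.00102233,
        0.00125347]), 'effort': array([ 2.49288496e-04, -4.16409874e+01, -2.77645969e+01, -1.28939455e-04,
        4.02455029e-03, -2.50200748e-05]), 'tcp_pos': array([0.23660009, 0.57767692, 0.23017341]), 'eef_rot': array([-0.60670197, -3.08190502,  0.00315277]), 'ft_force': array([-0.25042997,  1.18105731, -0.67956114]), 'ft_torque': array([-0.01784038,  0.0906843 ,  0.01275112]), 'grasp_force': 0.0, 'opening': 0.08568118536617182}
```

View pics/top0.png

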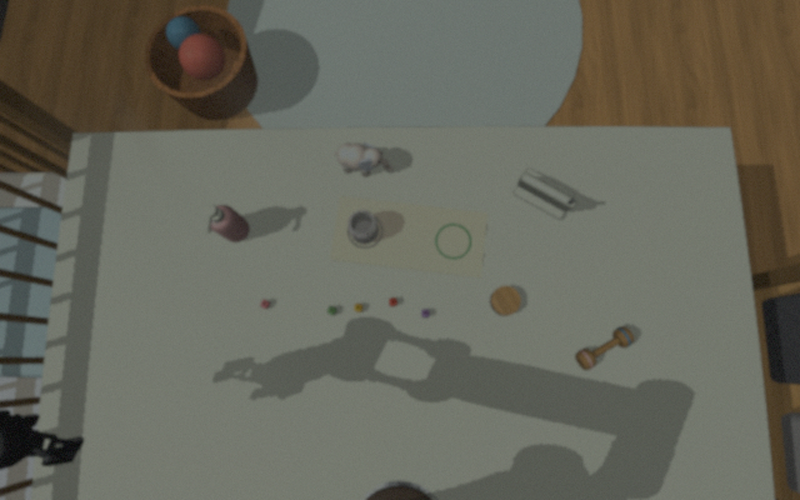

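View pics/side0.png

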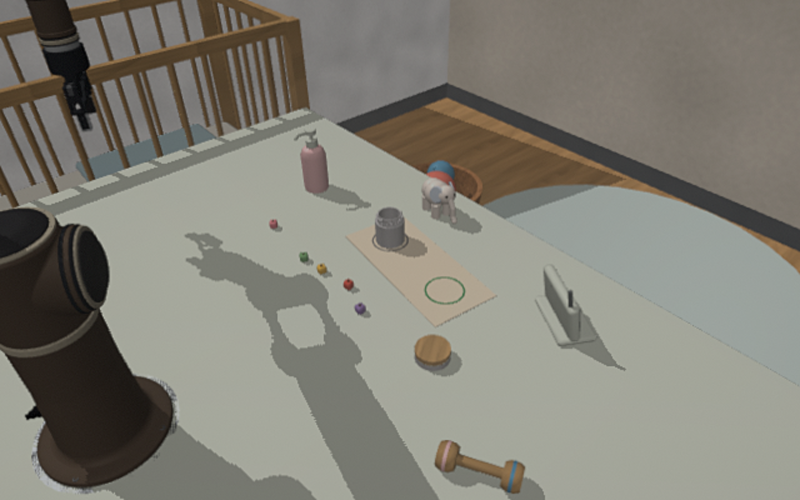

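The top view shows five beads, and blue is absent: pink (266,304), green (333,310), yellow (359,308), red (393,301) and purple (426,313). The tin is at (364,229), the green ring at (453,240) and the lid at (506,300). The side view agrees with this. Next I'll segment for exact positions.

```bash
cat >> h.py <<'E'
C={"pink":None,"green":None,"yellow":None,"red":None,"purple":None}
def blobs(f,box,sat=70,amin=8):
    hsv=cv2.cvtColor(f["color"],cv2.COLOR_RGB2HSV)
    m=(hsv[...,1]>sat).astype(np.uint8);M=np.zeros_like(m);M[box[1]:box[3],box[0]:box[2]]=m[box[1]:box[3],box[0]:box[2]]
    n,l,st,c=cv2.connectedComponentsWithStats(M)
    return [(c[i].round(1),st[i,4],np.median(f["color"][l==i],0).astype(int)) for i in range(1,n) if st[i,4]>=amin]
E
python3 - <<'E'
from h import *
t=grab_frame("top");s=grab_frame("side")
for c,a,col in blobs(t,(180,220,440,265)): print("top",c,a,col,px2w(t,[c],.009)[0].round(4))
for c,a,col in blobs(s,(200,160,370,300)): print("side",c,a,col,px2w(s,[c],.009)[0].round(4))
a=cv2.resize(t["color"][160:270,190:440],None,fx=3.2,fy=3.2,interpolation=cv2.INTER_CUBIC)
b=cv2.resize(s["color"][150:310,200:440],None,fx=3.33,fy=3.33,interpolation=cv2.INTER_CUBIC)[:, :800]
cv2.imwrite("pics/c1.png",a[...,::-1]);cv2.imwrite("pics/c2.png",b[...,::-1])
E
```

```text
top [404.4 240. ] 421 [101  84  57] [ 0.4861 -0.2342  0.009 ]
top [314.1 241.2] 38 [99 58 50] [0.4839 0.0119 0.009 ]
top [211.9 242.9] 22 [98 66 65] [0.4797 0.2928 0.009 ]
top [286.3 246. ] 41 [102  90  52] [0.471  0.0877 0.009 ]
top [265.2 248.2] 19 [63 82 56] [0.4651 0.1452 0.009 ]
side [218.4 178.7] 33 [131  81  82] [0.4788 0.2903 0.009 ]
side [242.5 205.1] 28 [ 79 100  71] [0.4639 0.143  0.009 ]
side [256.8 214.8] 51 [130 109  57] [0.4695 0.0847 0.009 ]
side [278.4 227.1] 54 [112  63  55] [0.4826 0.0094 0.009 ]
side [340.8 232.5] 12 [ 80 115  81] [ 0.5851 -0.1088  0.009 ]
side [345.7 279.6] 557 [139 112  79] [ 0.4891 -0.2279  0.009 ]
```

View pics/c1.png

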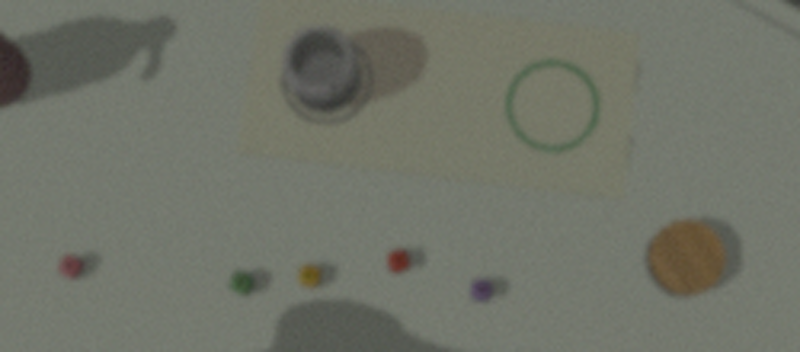

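View pics/c2.png

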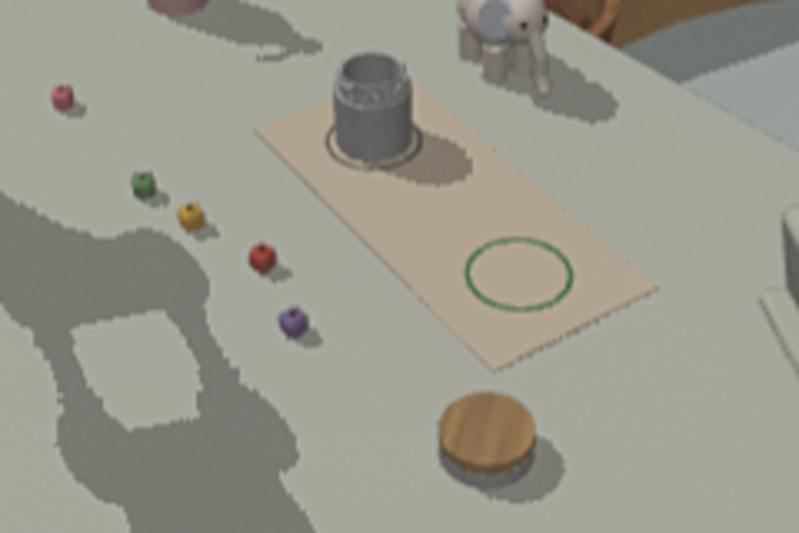

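```bash
python3 - <<'E'
from h import *
t=grab_frame("top");s=grab_frame("side")
print("purple",px2w(t,[(340.6,250.6)],.009)[0].round(4),px2w(s,[(288,246.7)],.009)[0].round(4))
def ring(f,box):
    im=f["color"].astype(int);m=np.zeros(im.shape[:2],np.uint8)
    g=(im[...,1]-np.maximum(im[...,0],im[...,2])>8)
    m[box[1]:box[3],box[0]:box[2]]=g[box[1]:box[3],box[0]:box[2]]
    ys,xs=np.nonzero(m); P=px2w(f,np.c_[xs,ys],.002)[:,:2]
    A=np.c_[2*P,np.ones(len(P))];c=np.linalg.lstsq(A,(P**2).sum(1),rcond=None)[0]
    return len(P),c[:2].round(4),np.sqrt(c[2]+c[:2]@c[:2]).round(4)
print(ring(t,(340,175,385,212)),ring(s,(335,215,380,250)))
print("tin mouth",px2w(t,[(290.3,177.2)],.0725)[0].round(4),px2w(s,[(311.4,171.6)],.0725)[0].round(4))
print("lid top",px2w(t,[(190+687/3.2,160+257/3.2)],.024)[0].round(4),px2w(s,[(200+487/3.33,150+430/3.33)],.024)[0].round(4))
print("mat top",px2w(t,[(190+265/3.2,160+0),(190+240/3.2,160+155/3.2),(190+635/3.2,160+30/3.2),(190+620/3.2,160+197/3.2)],.002).round(4))
print("mat side",px2w(s,[(200+256/3.33,150+130/3.33),(200+495/3.33,150+370/3.33),(200+657/3.33,150+289/3.33)],.002).round(4))
E
```

```text
purple [ 0.458  -0.0601  0.009 ] [ 0.4577 -0.0618  0.009 ]
(206, array([ 0.6206, -0.1226]), np.float64(0.0386)) (100, array([ 0.6194, -0.1251]), np.float64(0.0384))
tin mouth [0.6474 0.0731 0.0725] [0.642  0.0688 0.0725]
lid top [ 0.4836 -0.2321  0.024 ] [ 0.4815 -0.2372  0.024 ]
mat top [[ 0.7175  0.1308  0.002 ]
 [ 0.5767  0.1496  0.002 ]
 [ 0.6877 -0.1983  0.002 ]
 [ 0.5382 -0.1803  0.002 ]]
mat side [[ 0.5794  0.1467  0.002 ]
 [ 0.5374 -0.1869  0.002 ]
 [ 0.683  -0.2069  0.002 ]]
```

```bash
python3 -m inch '[[[0.243,-0.286,-0.05,-68,0],[0.243,-0.286,-0.05,-68,0],[0.243,-0.286,-0.05,-68,0],[0.243,-0.286,-0.05,-68,0],[0.243,-0.286,-0.05,-68,0],[0.243,-0.286,-0.05,-68,0],[0.243,-0.286,-0.05,-68,0],[0.243,-0.286,-0.05,-68,0],[0.243,-0.286,-0.05,-68,0],[0.243,-0.286,-0.05,-68,0]]]' 20
python3 -m inch '[[[0,0,-0.08,0,-0.2],[0,0,-0.08,0,-0.2],[0,0,-0.08,0,-0.2],[0,0,-0.08,0,-0.2]]]' 
python3 - <<'E'
from h import *
print(state()["eef_rot"])
t=grab_frame("top");s=grab_frame("side")
print(px2w(t,[w2px(t,[[.4792,.2915,.009]])[0]],.009))
for c,a,col in blobs(t,(180,220,300,265)): print("top",c,a,col,px2w(t,[c],.009)[0].round(4))
for c,a,col in blobs(s,(200,160,270,220)): print("side",c,a,col,px2w(s,[c],.009)[0].round(4))
save(s,"s1.png",(170,120,290,210),5)
E
```

```text
t: 1.13
tcp_pos: [0.4836, 0.2869, 0.1805]
eef_rot: [2.236, 2.202, -0.002]
ft_force: [0.0, 0.6, -1.2]
opening: 0.0425
grasp_force: 0.0
t: 1.47
tcp_pos: [0.4775, 0.291, 0.0989]
eef_rot: [-2.225, -2.214, 0.01]
ft_force: [-1.0, 0.6, -0.0]
opening: 0.0341
grasp_force: 0.0
[-2.22545493 -2.21430794  0.01043748]
[[0.4792 0.2915 0.009 ]]
top [212.  242.8] 21 [107  70  71] [0.48   0.2925 0.009 ]
top [286.3 245.9] 40 [114 100  54] [0.4712 0.0877 0.009 ]
top [265.3 248. ] 15 [55 74 48] [0.4656 0.145  0.009 ]
side [218.3 178.6] 32 [134  84  87] [0.4789 0.2909 0.009 ]
side [242.3 205. ] 21 [ 83 106  75] [0.4638 0.1437 0.009 ]
side [256.8 214.5] 53 [131 111  61] [0.4702 0.0857 0.009 ]
```

View pics/s1.png

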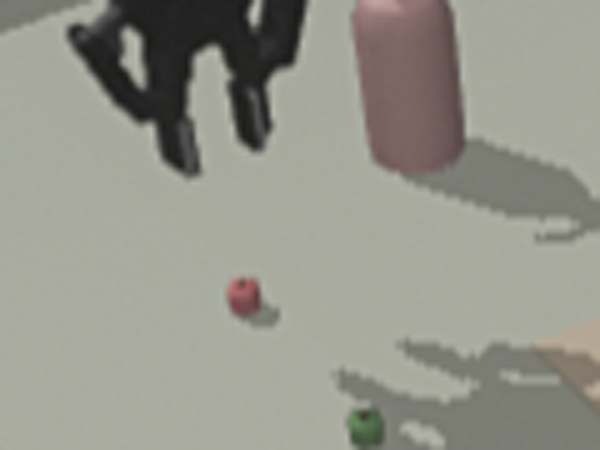

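The gripper is open above the pink bead, which is at crop (244,296), with the fingers straddling it in x. I'll descend and grip.

```bash
python3 -m inch '[[[0,0,-0.04,0,-0.2],[0,0,-0.08,0,-0.2],[0,0,-0.096,0,-0.2],[0,0,-0.096,0,-0.2],[0,0,-0.096,0,-1],[0,0,-0.096,0,-1],[0,0,-0.096,0,-1],[0,0,-0.096,0,-1],[0,0,-0.096,0,-1]]]' 20
python3 -m inch '[[[0,0,0.04,0,-1],[0,0,0.08,0,-1],[0,0,0.11,0,-1]]]'
```

```text
t: 2.32
tcp_pos: [0.4817, 0.2933, 0.0074]
eef_rot: [2.226, 2.215, 0.006]
ft_force: [-0.3, 1.4, 4.2]
opening: 0.0184
grasp_force: 19.9
t: 2.57
tcp_pos: [0.4806, 0.2927, 0.1178]
eef_rot: [2.226, 2.216, 0.003]
ft_force: [1.2, 0.3, 0.4]
opening: 0.0184
grasp_force: 19.7
```

```bash
python3 -m inch '[[[0.164,-0.22,0,0,-1],[0.164,-0.22,0,0,-1],[0.164,-0.22,0,0,-1],[0.164,-0.22,0,0,-1],[0.164,-0.22,0,0,-1],[0.164,-0.22,0,0,-1],[0.164,-0.22,0,0,-1],[0.164,-0.22,0,0,-1],[0.164,-0.22,-0.03,0,-1],[0.164,-0.22,-0.03,0,-1]]]'
python3 - <<'E'
from h import *
t=grab_frame("top");s=grab_frame("side");print(state()["tcp_pos"])
a=cv2.resize(t["color"][150:220,250:330],None,fx=5,fy=5,interpolation=cv2.INTER_CUBIC)
b=cv2.resize(s["color"][130:210,270:350],None,fx=5,fy=5,interpolation=cv2.INTER_CUBIC)[:350]
cv2.imwrite("pics/p3.png",np.hstack([a,b])[...,::-1])
for c,a,col in blobs(t,(180,220,440,265)): print("top",c,a,col,px2w(t,[c],.009)[0].round(4))
for c,a,col in blobs(s,(200,180,310,270)): print("side",c,a,col,px2w(s,[c],.009)[0].round(4))
E
```

```text
t: 3.4
tcp_pos: [0.6405, 0.0718, 0.0814]
eef_rot: [-2.224, -2.211, 0.008]
ft_force: [-2.8, -0.5, -0.8]
opening: 0.0185
grasp_force: 19.7
[0.64168276 0.07280237 0.0839247 ]
top [260.5 242.1] 1295 [42 36 28] [0.4818 0.1585 0.009 ]
top [292.9 230.5] 17 [29 24 20] [0.5135 0.0701 0.009 ]
top [404.4 239.9] 417 [119  98  67] [ 0.4863 -0.2342  0.009 ]
top [314.1 241.2] 38 [115  70  61] [0.4839 0.0119 0.009 ]
top [292.6 262.7] 11 [28 24 17] [0.4257 0.07   0.009 ]
side [241.9 204.4] 18 [ 93 121  85] [0.4644 0.1465 0.009 ]
side [256.8 214.7] 50 [135 113  60] [0.4697 0.0851 0.009 ]
side [278.3 227.1] 53 [116  66  57] [0.4824 0.0096 0.009 ]
```

View pics/p3.png

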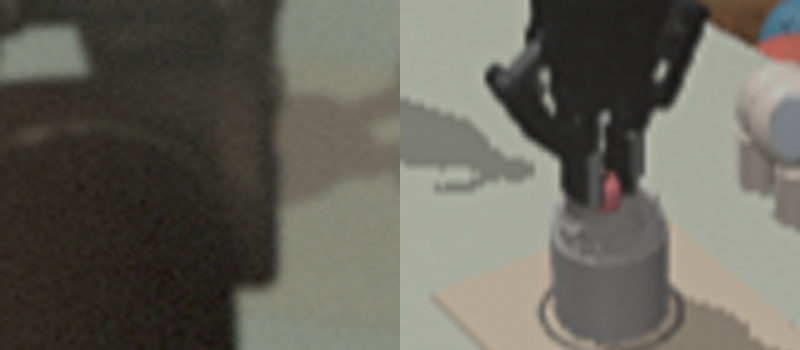

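The pink bead hangs over the centre of the tin mouth in the side view (crop 610,192). I'll release it, rise and go to green.

```bash
python3 -m inch '[[[0,0,0,0,-0.3],[0,0,0,0,-0.3],[0,0,0,0,-0.3],[0,0,0.03,0,-0.3],[0,0,0.04,0,-0.2]]]'
python3 -m inch '[[[-0.179,0.073,0,0,-0.2],[-0.179,0.073,0,0,-0.2],[-0.179,0.073,0,0,-0.2],[-0.179,0.073,0,0,-0.2],[-0.179,0.073,0,0,-0.2],[-0.179,0.073,-0.04,0,-0.2],[-0.179,0.073,-0.06,0,-0.2]]]'
python3 - <<'E'
from h import *
t=grab_frame("top");s=grab_frame("side");print(state()["tcp_pos"])
for c,a,col in blobs(t,(180,220,440,265)): print("top",c,a,col,px2w(t,[c],.009)[0].round(4))
for c,a,col in blobs(s,(200,180,310,270)): print("side",c,a,col,px2w(s,[c],.009)[0].round(4))
save(s,"s4.png",(200,130,360,250),4)
E
```

```text
t: 3.92
tcp_pos: [0.6457, 0.0729, 0.1286]
eef_rot: [2.224, 2.215, 0.005]
ft_force: [1.2, -0.1, 0.5]
opening: 0.0348
grasp_force: 0.0
t: 4.5
tcp_pos: [0.4645, 0.1466, 0.0661]
eef_rot: [2.222, 2.217, 0.006]
ft_force: [-0.7, 0.0, -1.1]
opening: 0.0338
grasp_force: 0.0
[0.46209136 0.14525542 0.06348487]
top [221.6 225. ] 169 [52 45 36] [0.5293 0.268  0.009 ]
top [243.2 223.3] 17 [54 47 38] [0.5339 0.2079 0.009 ]
top [253.4 222.5] 23 [50 44 34] [0.536  0.1797 0.009 ]
top [200.1 226.8] 8 [52 46 37] [0.5244 0.3281 0.009 ]
top [245.8 226.4] 9 [56 48 39] [0.5252 0.2004 0.009 ]
top [254.6 229.8] 24 [50 43 35] [0.5157 0.1757 0.009 ]
top [234. 242.] 254 [48 41 33] [0.4822 0.2316 0.009 ]
top [404.2 239.8] 403 [86 72 51] [ 0.4866 -0.2337  0.009 ]
top [314.1 241.1] 35 [86 50 42] [0.4841 0.0119 0.009 ]
top [217.4 241.6] 9 [55 46 38] [0.4833 0.2777 0.009 ]
top [259.6 243.5] 22 [39 33 26] [0.4779 0.1609 0.009 ]
top [286.4 245.9] 39 [103  90  49] [0.4712 0.0874 0.009 ]
top [248.8 246.6] 10 [36 30 25] [0.4695 0.1904 0.009 ]
top [256.8 249.9] 36 [38 34 26] [0.4605 0.1681 0.009 ]
top [248.9 251.7] 9 [28 26 19] [0.4556 0.1897 0.009 ]
top [256.1 262. ] 22 [34 28 19] [0.4277 0.1692 0.009 ]
side [242.3 205.1] 26 [ 83 108  77] [0.4635 0.1433 0.009 ]
side [256.9 214.8] 50 [126 105  58] [0.4697 0.0846 0.009 ]
side [278.5 227.2] 54 [112  61  53] [0.4826 0.009  0.009 ]
```

View pics/s4.png

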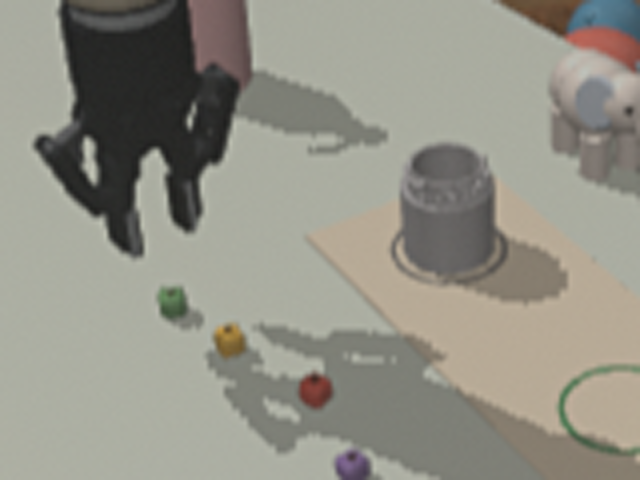

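Pink is gone from the mat, so it's in the tin. Green is at crop (173,301), under the gripper. I'll pick it and carry it to the tin.

```bash
python3 -m inch '[[[0,0,-0.04,0,-0.2],[0,0,-0.058,0,-0.2],[0,0,-0.058,0,-0.2],[0,0,-0.058,0,-1],[0,0,-0.058,0,-1],[0,0,-0.058,0,-1],[0,0,-0.058,0,-1],[0,0,-0.02,0,-1],[0,0,0.02,0,-1],[0,0,0.05,0,-1]]]' 20
python3 -m inch '[[[0.179,-0.073,0,0,-1],[0.179,-0.073,0,0,-1],[0.179,-0.073,0,0,-1],[0.179,-0.073,0,0,-1],[0.179,-0.073,0,0,-1],[0.179,-0.073,0,0,-1],[0.179,-0.073,-0.03,0,-1],[0.179,-0.073,-0.03,0,-1],[0.179,-0.073,-0.03,0,-1]]]'
python3 -m inch '[[[0,0,0,0,-0.3],[0,0,0,0,-0.3],[0,0,0,0,-0.3],[0,0,0.03,0,-0.3],[0,0,0.03,0,-0.2]]]'
python3 -m inch '[[[-0.174,0.014,0,0,-0.2],[-0.174,0.014,0,0,-0.2],[-0.174,0.014,0,0,-0.2],[-0.174,0.014,0,0,-0.2],[-0.174,0.014,0,0,-0.2],[-0.174,0.014,-0.04,0,-0.2],[-0.174,0.014,-0.05,0,-0.2]]]'
python3 - <<'E'
from h import *
s=grab_frame("side");print(state()["tcp_pos"])
for c,a,col in blobs(s,(200,160,310,270)): print("side",c,a,col,px2w(s,[c],.009)[0].round(4))
E
```

```text
t: 5.43
tcp_pos: [0.4659, 0.1455, 0.118]
eef_rot: [2.226, 2.215, 0.003]
ft_force: [0.4, 0.1, 0.7]
opening: 0.0184
grasp_force: 19.7
t: 6.18
tcp_pos: [0.6411, 0.0724, 0.0836]
eef_rot: [-2.224, -2.213, 0.007]
ft_force: [0.8, 0.3, 0.1]
opening: 0.018
grasp_force: 19.7
t: 6.6
tcp_pos: [0.6476, 0.0728, 0.1209]
eef_rot: [2.222, 2.212, 0.011]
ft_force: [1.2, 0.3, 1.1]
opening: 0.0337
grasp_force: 0.0
t: 7.18
tcp_pos: [0.4676, 0.0865, 0.0637]
eef_rot: [-2.225, -2.216, 0.002]
ft_force: [-1.0, -0.0, -1.2]
opening: 0.034
grasp_force: 0.0
[0.4666311  0.08621521 0.06248696]
side [256.8 214.8] 51 [136 114  60] [0.4695 0.0847 0.009 ]
side [278.4 227.1] 56 [115  65  58] [0.4826 0.0094 0.009 ]
```

```bash
python3 -m inch '[[[0,0,-0.04,0,-0.2],[0,0,-0.058,0,-0.2],[0,0,-0.058,0,-0.2],[0,0,-0.058,0,-1],[0,0,-0.058,0,-1],[0,0,-0.058,0,-1],[0,0,-0.058,0,-1],[0,0,-0.02,0,-1],[0,0,0.02,0,-1],[0,0,0.05,0,-1]]]' 20
python3 -m inch '[[[0.174,-0.014,0,0,-1],[0.174,-0.014,0,0,-1],[0.174,-0.014,0,0,-1],[0.174,-0.014,0,0,-1],[0.174,-0.014,0,0,-1],[0.174,-0.014,0,0,-1],[0.174,-0.014,-0.03,0,-1],[0.174,-0.014,-0.03,0,-1],[0.174,-0.014,-0.03,0,-1]]]'
python3 -m inch '[[[0,0,0,0,-0.3],[0,0,0,0,-0.3],[0,0,0,0,-0.3],[0,0,0.03,0,-0.3],[0,0,0.03,0,-0.2]]]'
python3 -m inch '[[[-0.16,-0.061,0,0,-0.2],[-0.16,-0.061,0,0,-0.2],[-0.16,-0.061,0,0,-0.2],[-0.16,-0.061,0,0,-0.2],[-0.16,-0.061,0,0,-0.2],[-0.16,-0.061,-0.04,0,-0.2],[-0.16,-0.061,-0.05,0,-0.2]]]'
python3 - <<'E'
from h import *
s=grab_frame("side");print(state()["tcp_pos"])
for c,a,col in blobs(s,(200,160,310,270),60): print("side",c,a,col,px2w(s,[c],.009)[0].round(4))
E
```

```text
t: 8.07
tcp_pos: [0.4708, 0.0864, 0.118]
eef_rot: [2.226, 2.215, 0.003]
ft_force: [1.8, -0.6, 0.1]
opening: 0.0173
grasp_force: 19.7
t: 8.82
tcp_pos: [0.6399, 0.0725, 0.0834]
eef_rot: [-2.223, -2.213, 0.008]
ft_force: [-0.9, -0.4, -0.1]
opening: 0.0174
grasp_force: 19.7
t: 9.23
tcp_pos: [0.6476, 0.0726, 0.1209]
eef_rot: [2.222, 2.212, 0.01]
ft_force: [1.7, 0.2, 1.0]
opening: 0.034
grasp_force: 0.0
t: 9.82
tcp_pos: [0.4819, 0.0112, 0.0637]
eef_rot: [-2.227, -2.214, 0.002]
ft_force: [-1.4, 0.7, -0.3]
opening: 0.0342
grasp_force: 0.0
[0.4807644  0.01139125 0.06247385]
side [278.5 227. ] 58 [120  67  59] [0.483  0.0096 0.009 ]
side [287.3 246.5] 33 [101  84 113] [ 0.4569 -0.0602  0.009 ]
```

```bash
python3 -m inch '[[[0,0,-0.04,0,-0.2],[0,0,-0.058,0,-0.2],[0,0,-0.058,0,-0.2],[0,0,-0.058,0,-1],[0,0,-0.058,0,-1],[0,0,-0.058,0,-1],[0,0,-0.058,0,-1],[0,0,-0.02,0,-1],[0,0,0.02,0,-1],[0,0,0.05,0,-1]]]' 20
python3 -m inch '[[[0.16,0.061,0,0,-1],[0.16,0.061,0,0,-1],[0.16,0.061,0,0,-1],[0.16,0.061,0,0,-1],[0.16,0.061,0,0,-1],[0.16,0.061,0,0,-1],[0.16,0.061,-0.03,0,-1],[0.16,0.061,-0.03,0,-1],[0.16,0.061,-0.03,0,-1]]]'
python3 -m inch '[[[0,0,0,0,-0.3],[0,0,0,0,-0.3],[0,0,0,0,-0.3],[0,0,0.03,0,-0.3],[0,0,0.03,0,-0.2]]]'
python3 -m inch '[[[-0.186,-0.133,0,0,-0.2],[-0.186,-0.133,0,0,-0.2],[-0.186,-0.133,0,0,-0.2],[-0.186,-0.133,0,0,-0.2],[-0.186,-0.133,0,0,-0.2],[-0.186,-0.133,0,0,-0.2],[-0.186,-0.133,-0.04,0,-0.2],[-0.186,-0.133,-0.05,0,-0.2]]]'
python3 - <<'E'
from h import *
s=grab_frame("side");print(state()["tcp_pos"])
for c,a,col in blobs(s,(200,160,310,290),50): print("side",c,a,col,px2w(s,[c],.009)[0].round(4))
save(s,"s5.png",(200,130,400,270),4)
E
```

```text
t: 10.7
tcp_pos: [0.4849, 0.0113, 0.118]
eef_rot: [2.226, 2.215, 0.002]
ft_force: [1.1, 0.1, 0.5]
opening: 0.0177
grasp_force: 19.7
t: 11.45
tcp_pos: [0.6401, 0.0718, 0.0834]
eef_rot: [-2.224, -2.212, 0.008]
ft_force: [0.2, 0.3, 0.3]
opening: 0.0176
grasp_force: 19.7
t: 11.87
tcp_pos: [0.6476, 0.0724, 0.1209]
eef_rot: [2.223, 2.212, 0.01]
ft_force: [1.5, -0.7, 1.0]
opening: 0.0342
grasp_force: 0.0
t: 12.53
tcp_pos: [0.4556, -0.0612, 0.064]
eef_rot: [-2.228, -2.213, 0.001]
ft_force: [-1.2, 0.1, -1.0]
opening: 0.0342
grasp_force: 0.0
[ 0.45456277 -0.06040474  0.06260326]
side [279.4 161.8] 109 [56 50 44] [0.661  0.2432 0.009 ]
side [287.6 246.4] 44 [ 99  83 112] [ 0.4576 -0.0604  0.009 ]
```

View pics/s5.png

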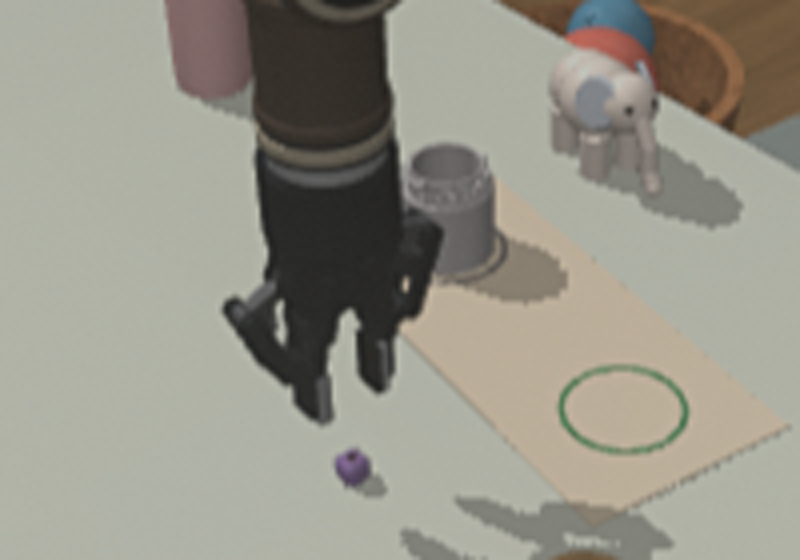

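Only purple remains, at crop (352,467), and no bead lies outside. I'll pick it and drop it in, then look at the tin and lid.

```bash
python3 -m inch '[[[0,0,-0.04,0,-0.2],[0,0,-0.058,0,-0.2],[0,0,-0.058,0,-0.2],[0,0,-0.058,0,-1],[0,0,-0.058,0,-1],[0,0,-0.058,0,-1],[0,0,-0.058,0,-1],[0,0,-0.02,0,-1],[0,0,0.02,0,-1],[0,0,0.05,0,-1]]]' 20
python3 -m inch '[[[0.186,0.133,0,0,-1],[0.186,0.133,0,0,-1],[0.186,0.133,0,0,-1],[0.186,0.133,0,0,-1],[0.186,0.133,0,0,-1],[0.186,0.133,0,0,-1],[0.186,0.133,0,0,-1],[0.186,0.133,-0.03,0,-1],[0.186,0.133,-0.03,0,-1],[0.186,0.133,-0.03,0,-1]]]'
python3 -m inch '[[[0,0,0,0,-0.3],[0,0,0,0,-0.3],[0,0,0,0,-0.3],[0,0,0.03,0,-0.3],[0,0,0.03,0,-0.2]]]'
python3 -m inch '[[[-0.161,-0.306,0,0,0],[-0.161,-0.306,0,0,0.5],[-0.161,-0.306,0,0,1],[-0.161,-0.306,0,0,1],[-0.161,-0.306,0,0,1],[-0.161,-0.306,0,0,1],[-0.161,-0.306,0,0,1],[-0.161,-0.306,0,0,1],[-0.161,-0.306,0,0,1],[-0.161,-0.306,0,0,1]]]'
python3 - <<'E'
from h import *
s=grab_frame("side");t=grab_frame("top");print(state()["tcp_pos"])
for c,a,col in blobs(s,(200,160,310,290),50): print("side",c,a,col,px2w(s,[c],.009)[0].round(4))
a=cv2.resize(t["color"][150:220,255:325],None,fx=5.6,fy=5.6,interpolation=cv2.INTER_CUBIC)
b=cv2.resize(s["color"][150:220,275:345],None,fx=5.6,fy=5.6,interpolation=cv2.INTER_CUBIC)
cv2.imwrite("pics/p6.png",cv2.convertScaleAbs(np.hstack([a,b])[...,::-1],alpha=1.4))
E
```

```text
t: 13.42
tcp_pos: [0.4588, -0.0608, 0.1179]
eef_rot: [2.225, 2.215, 0.002]
ft_force: [0.5, -0.1, 0.0]
opening: 0.0168
grasp_force: 20.7
t: 14.25
tcp_pos: [0.6409, 0.0719, 0.0836]
eef_rot: [-2.224, -2.213, 0.007]
ft_force: [-0.8, -0.5, -0.5]
opening: 0.0169
grasp_force: 20.7
t: 14.67
tcp_pos: [0.6476, 0.0723, 0.1209]
eef_rot: [2.223, 2.211, 0.011]
ft_force: [1.5, -0.9, 1.4]
opening: 0.0344
grasp_force: 0.0
t: 15.5
tcp_pos: [0.4821, -0.237, 0.1164]
eef_rot: [2.231, 2.209, 0.0]
ft_force: [0.9, -0.1, -0.2]
opening: 0.0854
grasp_force: 0.0
[ 0.48338742 -0.23397516  0.11597055]
```

View pics/p6.png

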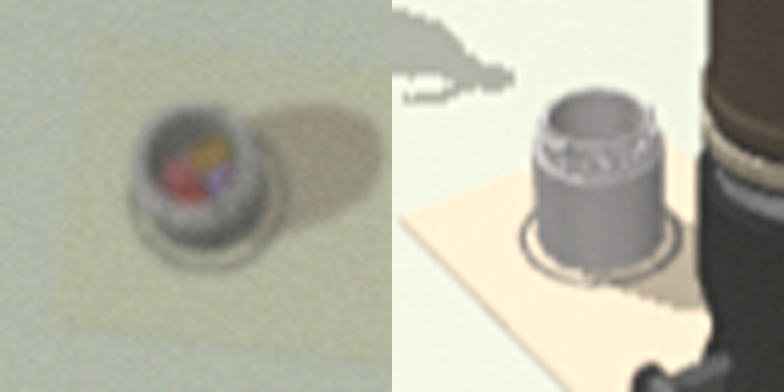

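The tin now holds the beads: red/pink, yellow and purple are visible at crop (185,178), (210,152) and (218,180), and none lie outside. Now I'll grip the lid.

```bash
python3 -m inch '[[[0,0,-0.04,0,1],[0,0,-0.08,0,1],[0,0,-0.107,0,1],[0,0,-0.107,0,1],[0,0,-0.107,0,1],[0,0,-0.107,0,0],[0,0,-0.107,0,0],[0,0,-0.107,0,0],[0,0,-0.107,0,0],[0,0,-0.107,0,0]]]' 60
python3 -m inch '[[[0,0,0.01,0,0],[0,0,0.04,0,0],[0,0,0.04,0,0],[0,0,0.04,0,0]]]'
python3 - <<'E'
from h import *
s=grab_frame("side");t=grab_frame("top");print(state()["tcp_pos"])
save(s,"s7.png",(270,170,430,290),5)
E
```

```text
t: 16.43
tcp_pos: [0.4861, -0.2348, 0.0114]
eef_rot: [2.223, 2.211, 0.004]
ft_force: [1.2, 1.5, 6.1]
opening: 0.0611
grasp_force: 64.2
t: 16.77
tcp_pos: [0.4848, -0.2349, 0.051]
eef_rot: [2.223, 2.212, 0.002]
ft_force: [0.7, 0.0, -1.1]
opening: 0.061
grasp_force: 65.2
[ 0.48263314 -0.23360441  0.04856502]
```

View pics/s7.png

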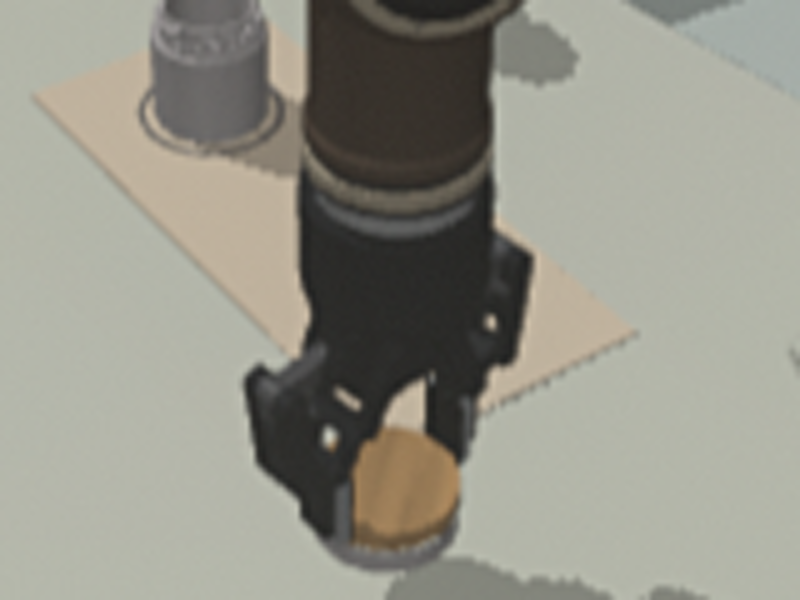

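The lid is held level, with its bamboo top at crop (400,487). I'll carry it to just above the tin and measure the misfit.

```bash
python3 -m inch '[[[0,0,0.04,0,0],[0,0.02,0.065,0,0],[0.161,0.306,0.065,0,0],[0.161,0.306,0.065,0,0],[0.161,0.306,0.065,0,0],[0.161,0.306,0.065,0,0],[0.161,0.306,0.065,0,0],[0.161,0.306,0.065,0,0],[0.161,0.306,0.065,0,0],[0.161,0.306,0.065,0,0]]]'
python3 -m inch '[[[0,0,-0.01,0,0],[0,0,-0.01,0,0],[0,0,-0.01,0,0],[0,0,-0.01,0,0]]]'
python3 - <<'E'
from h import *
s=grab_frame("side");t=grab_frame("top");T=state()["tcp_pos"];print(T)
np.savez("f8.npz",s=s["color"],t=t["color"])
im=s["color"][...,::-1].copy();k=7
c=cv2.resize(im[140:220,265:375],None,fx=k,fy=k,interpolation=cv2.INTER_CUBIC)
def draw(P,col):
    q=((w2px(s,P)-[265,140]+.5)*k-.5);cv2.polylines(c,[q.round().astype(int)],True,col,1)
a=np.linspace(0,2*np.pi,60)
circ=lambda x,y,r,z:np.c_[x+r*np.cos(a),y+r*np.sin(a),0*a+z]
cx,cy=.6436,.0725
for r,z in((.032,.002),(.032,.058)):draw(circ(cx,cy,r,z),(0,0,255))
for z in(-.0114,.0126):draw(circ(T[0],T[1],.032,T[2]+z),(255,0,0))
cv2.imwrite("pics/s8.png",c)
E
```

```text
t: 17.7
tcp_pos: [0.6436, 0.0748, 0.1116]
eef_rot: [-2.225, -2.216, 0.003]
ft_force: [0.5, 0.1, -1.2]
opening: 0.0609
grasp_force: 65.5
t: 18.03
tcp_pos: [0.6422, 0.0711, 0.1019]
eef_rot: [-2.226, -2.214, 0.004]
ft_force: [-0.2, -0.5, 0.1]
opening: 0.0608
grasp_force: 65.5
[0.64319096 0.07080886 0.1030497 ]
```

View pics/s8.png

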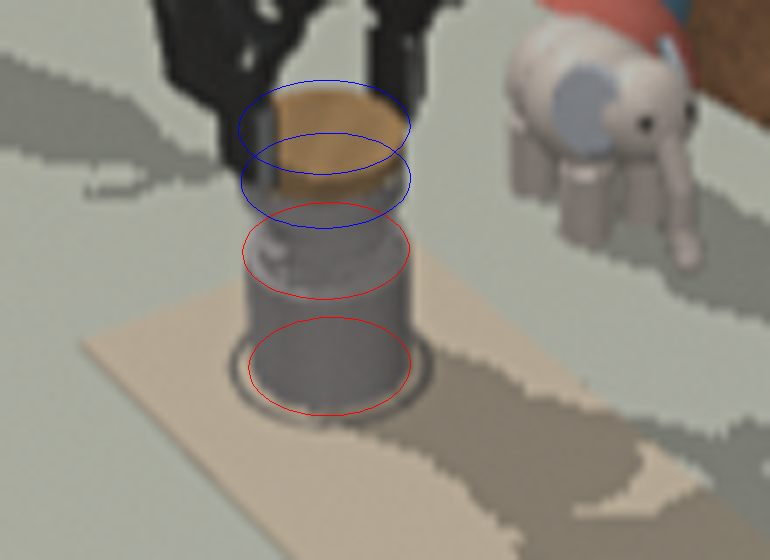

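The tin matches my model at (0.6436, 0.0725): its body spans crop x 247–409 against 243–410 for the model. The lid's right edge (crop x ≈ 406) sits slightly left of the model's (410). I'll quantify that with masks.

```bash
cat >> h.py <<'E'
from scipy.optimize import minimize
A=np.linspace(0,2*np.pi,72,endpoint=False)
circ=lambda x,y,r,z:np.c_[x+r*np.cos(A),y+r*np.sin(A),0*A+z]
def fitlid(f,xy,ztop,fit_z=False,finger=None):
    """fit lid bamboo (hull of two discs) to orange mask in 8x upsampled crop; returns x,y,(z)"""
    k=6;c=w2px(f,[[*xy,ztop]])[0].round().astype(int)-[26,22]
    cr=cv2.resize(f["color"][c[1]:c[1]+44,c[0]:c[0]+52],None,fx=k,fy=k,interpolation=cv2.INTER_CUBIC).astype(int)
    m=(cr[...,0]-cr[...,2]>28)
    dark=cv2.dilate((cr.max(2)<75).astype(np.uint8),np.ones((13,13)))>0
    yy,xx=np.mgrid[:m.shape[0],:m.shape[1]]
    def model(p):
        P=np.vstack([circ(p[0],p[1],.032,p[2]),circ(p[0],p[1],.032,p[2]-.011)])
        q=((w2px(f,P)-c+.5)*k-.5).astype(np.float32)
        M=np.zeros(m.shape,np.uint8);cv2.fillPoly(M,[(cv2.convexHull(q)*16).round().astype(int)],1,shift=4)
        return M>0
    def cost(p):
        p=np.array([*p,ztop]) if not fit_z else p
        return ((model(p)^m)&~dark).sum()
    x0=list(xy)+([ztop] if fit_z else [])
    n=len(x0);r=minimize(cost,x0,method="Nelder-Mead",options=dict(initial_simplex=[x0]+[list(np.array(x0)+.004*np.eye(n)[i]) for i in range(n)]))
    return r.x.round(4),r.fun,m.sum()
E
python3 - <<'E'
from h import *
s=grab_frame("side");T=state()["tcp_pos"];print(T)
for dz in(.0106,.0126,.0146): print(dz,fitlid(s,T[:2],T[2]+dz))
# tin: silhouette edges per row: body left/right, base front
g=cv2.GaussianBlur(cv2.cvtColor(s["color"],cv2.COLOR_RGB2GRAY).astype(float),(0,0),.7)
def edge(p,pts3):
    q=w2px(s,pts3+np.r_[p,0]).astype(np.float32)
    return q
# score: mean |grad| along hull of base+shoulder discs
gm=np.hypot(cv2.Sobel(g,-1,1,0),cv2.Sobel(g,-1,0,1)).astype(np.float32)
gx=np.abs(cv2.Sobel(g,-1,1,0)).astype(np.float32)
def score(p):
    P=np.vstack([circ(p[0],p[1],.032,.002),circ(p[0],p[1],.032,.058)])
    h=cv2.convexHull(w2px(s,P).astype(np.float32)).reshape(-1,2)
    d=np.vstack([np.linspace(a,b,30) for a,b in zip(h,np.roll(h,-1,0)) if 1])
    # keep sides & base (below shoulder centre)
    d=d[d[:,1]>w2px(s,[[p[0],p[1],.055]])[0,1]].astype(np.float32)
    # weight by length: resample
    seg=np.r_[0,np.cumsum(np.linalg.norm(np.diff(d,axis=0),axis=1))]
    return -cv2.remap(gm,d[:,:1],d[:,1:],cv2.INTER_LINEAR).mean()
G=[(score((x,y)),x,y) for x in np.arange(.634,.654,.001) for y in np.arange(.062,.083,.001)]
print(sorted(G)[:6])
E
```

```text
[0.64350799 0.07091031 0.10337114]
0.0106 (array([0.644 , 0.0754]), np.float64(1091.0), np.int64(9742))
0.0126 (array([0.6413, 0.0729]), np.float64(1062.0), np.int64(9666))
0.0146 (array([0.64 , 0.071]), np.float64(1061.0), np.int64(9666))
[(np.float32(-103.152534), np.float64(0.648), np.float64(0.07700000000000001)), (np.float32(-102.60084), np.float64(0.647), np.float64(0.07600000000000001)), (np.float32(-102.41088), np.float64(0.647), np.float64(0.07700000000000001)), (np.float32(-101.47843), np.float64(0.645), np.float64(0.062)), (np.float32(-101.45515), np.float64(0.648), np.float64(0.07800000000000001)), (np.float32(-101.17515), np.float64(0.648), np.float64(0.07600000000000001))]
```

```bash
python3 -m inch '[[[0.002,0.0005,-0.008,0,0],[0.002,0.0005,-0.014,0,0],[0.002,0.0005,-0.014,0,0],[0.002,0.0005,-0.014,0,0],[0.002,0.0005,-0.014,0,0],[0.002,0.0005,-0.014,0,0]]]'
python3 - <<'E'
from h import *
s=grab_frame("side");S=state();T=S["tcp_pos"];print(T,S["ft_force"])
np.savez("f9.npz",s=s["color"])
print(fitlid(s,T[:2],T[2]+.0126))
im=s["color"][...,::-1].copy();k=9
c=cv2.resize(im[145:208,275:355],None,fx=k,fy=k,interpolation=cv2.INTER_CUBIC)
cv2.imwrite("pics/s9.png",c)
E
```

```text
t: 18.68
tcp_pos: [0.6461, 0.0729, 0.0894]
eef_rot: [2.227, 2.216, 0.0]
ft_force: [0.5, 0.7, -0.9]
opening: 0.0609
grasp_force: 65.5
[0.64618305 0.07293381 0.08949508] [ 0.04032762  0.37266403 -1.12758383]
(array([0.6448, 0.0753]), np.float64(2319.0), np.int64(10723))
```

View pics/s9.png

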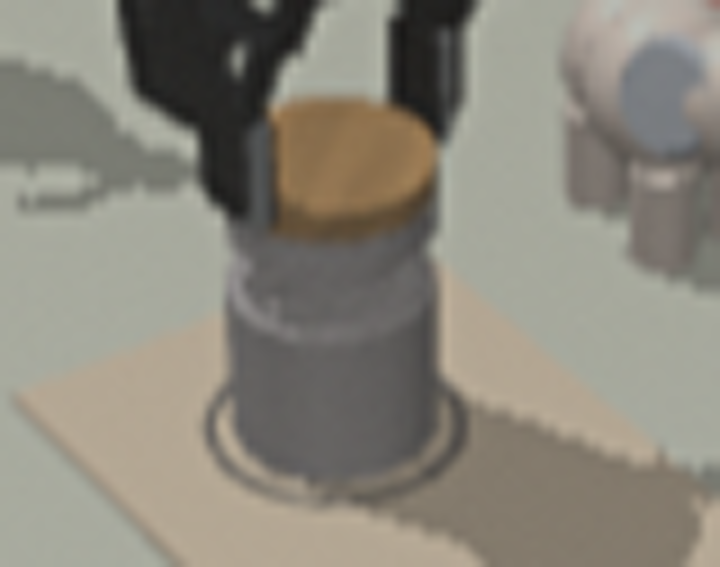

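The lid and tin shoulder edges now line up in the side view (both crop x 230–438). I'll lower gently and watch the force.

```bash
for i in 1; do python3 -m inch '[[[0,0,-0.004,0,0],[0,0,-0.004,0,0],[0,0,-0.004,0,0]]]'; python3 -m inch '[[[0,0,-0.002,0,0],[0,0,-0.002,0,0],[0,0,-0.002,0,0]]]';python3 -m inch '[[[0,0,-0.0015,0,0],[0,0,-0.0015,0,0],[0,0,-0.0015,0,0]]]'; done | grep -E 'tcp|ft|grasp'
```

```text
tcp_pos: [0.6456, 0.0729, 0.0849]
ft_force: [0.0, -0.1, -0.8]
grasp_force: 65.5
tcp_pos: [0.6458, 0.0729, 0.0831]
ft_force: [-0.5, 1.1, -0.5]
grasp_force: 65.5
tcp_pos: [0.6459, 0.0728, 0.0817]
ft_force: [-1.0, 0.1, -1.1]
grasp_force: 65.5
```

```bash
(python3 -m inch '[[[0,0,-0.001,0,0],[0,0,-0.001,0,0],[0,0,-0.001,0,0]]]'; python3 -m inch '[[[0,0,-0.001,0,0],[0,0,-0.001,0,0],[0,0,-0.001,0,0]]]';python3 -m inch '[[[0,0,-0.001,0,0],[0,0,-0.001,0,0],[0,0,-0.001,0,0]]]') | grep -E 'tcp|ft'
```

```text
tcp_pos: [0.6459, 0.0728, 0.0807]
ft_force: [0.4, 0.2, -1.2]
tcp_pos: [0.6459, 0.0728, 0.0797]
ft_force: [0.0, -0.6, 0.1]
tcp_pos: [0.6459, 0.0728, 0.0787]
ft_force: [-0.2, 1.0, 0.1]
```

```bash
(python3 -m inch '[[[0,0,-0.0007,0,0],[0,0,-0.0007,0,0],[0,0,-0.0007,0,0]]]'; python3 -m inch '[[[0,0,-0.0007,0,0],[0,0,-0.0007,0,0],[0,0,-0.0007,0,0]]]';python3 -m inch '[[[0,0,-0.0007,0,0],[0,0,-0.0007,0,0],[0,0,-0.0007,0,0]]]') | grep -E 'tcp|ft'
```

```text
tcp_pos: [0.6461, 0.0728, 0.0783]
ft_force: [-0.8, -0.1, 1.0]
tcp_pos: [0.6462, 0.0729, 0.0781]
ft_force: [-2.8, 0.3, 4.1]
tcp_pos: [0.6462, 0.0728, 0.0779]
ft_force: [-3.4, -0.6, 7.3]
```

Contact is at TCP z ≈ 0.078, so the skirt is over the neck and the lid is resting on the threads. Now I'll turn backward in small steps, following the climb.

```bash
(python3 -m inch '[[[-0.0007,0,0.0005,4,0],[-0.0007,0,0.0005,7,0],[-0.0007,0,0.0005,7,0]]]'; python3 -m inch '[[[0,0,0.0003,7,0],[0,0,0.0003,7,0],[0,0,0.0003,7,0]]]';python3 -m inch '[[[0,0,0.0003,7,0],[0,0,0.0003,7,0],[0,0,0.0003,7,0]]]') | grep -E 'tcp|ft|eef'; python3 -c "
from rig import state;print(state()['ft_torque'])"
```

```text
tcp_pos: [0.6466, 0.0731, 0.0784]
eef_rot: [2.084, 2.348, 0.004]
ft_force: [-0.0, 1.1, 5.0]
tcp_pos: [0.6467, 0.0729, 0.0786]
eef_rot: [1.942, 2.467, 0.003]
ft_force: [-0.3, 0.1, 5.5]
tcp_pos: [0.6466, 0.0729, 0.0788]
eef_rot: [1.787, 2.581, 0.003]
ft_force: [-0.0, -1.3, 6.0]
[0.05014072 0.0502361  0.02981975]
```

```bash
(python3 -m inch '[[[0,0,0.0004,7,0],[0,0,0.0004,7,0],[0,0,0.0004,7,0]]]'; python3 -m inch '[[[0,0,0.0004,7,0],[0,0,0.0004,7,0],[0,0,0.0004,7,0]]]';python3 -m inch '[[[0,0,0.0003,7,0],[0,0,0.0003,7,0],[0,0,0.0003,7,0]]]';python3 -m inch '[[[0,0,0.0003,7,0],[0,0,0.0003,7,0],[0,0,0.0003,7,0]]]') | grep -E 'tcp|ft'; python3 -c "
from rig import state;print(state()['ft_torque'])"
```

```text
tcp_pos: [0.6466, 0.073, 0.0791]
ft_force: [1.0, 0.7, 5.1]
tcp_pos: [0.6461, 0.0732, 0.0792]
ft_force: [0.7, 0.9, 4.7]
tcp_pos: [0.6458, 0.0731, 0.0793]
ft_force: [1.0, 1.1, 5.0]
tcp_pos: [0.6454, 0.073, 0.0793]
ft_force: [0.4, 1.5, 5.0]
[ 0.28739105 -0.15569604  0.00981301]
```

```bash
(python3 -m inch '[[[0,0,0,5,0],[0,0,0,5,0],[0,0,0,5,0]]]'; python3 -m inch '[[[0,0,0,5,0],[0,0,0,5,0],[0,0,0,5,0]]]') | grep -E 'tcp|ft|eef'; python3 - <<'E'
from h import *
print(state()['ft_torque'],state()['tcp_pos'])
s=grab_frame("side");k=9
cv2.imwrite("pics/s10.png",cv2.resize(s["color"][145:208,275:355],None,fx=k,fy=k,interpolation=cv2.INTER_CUBIC)[...,::-1])
E
```

```text
tcp_pos: [0.6454, 0.0729, 0.0793]
eef_rot: [0.985, 2.983, 0.0]
ft_force: [0.8, 0.8, 5.5]
tcp_pos: [0.6453, 0.0729, 0.0793]
eef_rot: [-0.853, -3.023, -0.0]
ft_force: [-0.5, 0.9, 4.8]
[ 0.21904238 -0.12571209  0.03171656] [0.64525179 0.07288154 0.07927254]
```

View pics/s10.png

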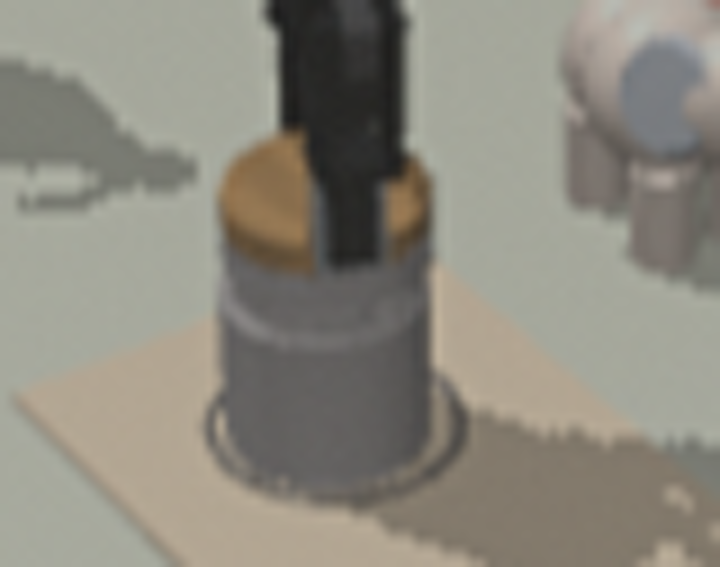

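The tin was dragged about 2 mm (its body left edge moved from crop x 230 to 221), because the lid sits slightly off the tool axis. I'll lighten the press and compensate for the eccentricity as I turn.

```bash
(python3 -m inch '[[[0,0,0.0007,0,0],[0,0,0.0007,0,0]]]';python3 -m inch '[[[0.0002,0.0003,0.0,7,0],[0.0002,0.0003,0.0,7,0],[0.0002,0.0003,0,7,0]]]'; python3 -m inch '[[[0.0002,0.0003,0.0003,7,0],[0.0002,0.0003,0.0003,7,0],[0.0002,0.0003,0.0003,7,0]]]'; python3 -m inch '[[[0.0002,0.0002,0.0003,7,0],[0.0002,0.0002,0.0003,7,0],[0.0002,0.0002,0.0003,7,0]]]') | grep -E 'tcp|ft'; python3 -c "
from rig import state;print(state()['ft_torque'])"
```

```text
tcp_pos: [0.6451, 0.0729, 0.0794]
ft_force: [1.9, 1.2, 3.0]
tcp_pos: [0.6447, 0.0731, 0.0795]
ft_force: [-0.3, 1.3, 4.1]
tcp_pos: [0.6449, 0.0733, 0.0798]
ft_force: [-0.8, 0.9, 3.4]
tcp_pos: [0.6451, 0.0736, 0.0799]
ft_force: [-0.3, 1.2, 1.8]
[0.08402905 0.10451474 0.03850338]
```

```bash
(python3 -m inch '[[[0.0003,0.0002,0.0002,7,0],[0.0003,0.0002,0.0002,7,0],[0.0003,0.0002,0.0002,7,0]]]'; python3 -m inch '[[[0.0003,0.0001,0.0003,7,0],[0.0003,0.0001,0.0003,7,0],[0.0003,0.0001,0.0003,7,0]]]'; python3 -m inch '[[[0.0003,0.0001,0.0003,7,0],[0.0003,0.0001,0.0003,7,0],[0.0003,0.0001,0.0003,7,0]]]') | grep -E 'tcp|ft'; python3 -c "
from rig import state;print(state()['ft_torque'])"
```

```text
tcp_pos: [0.6455, 0.0738, 0.0801]
ft_force: [-0.2, 0.4, 0.4]
tcp_pos: [0.6456, 0.0738, 0.0803]
ft_force: [-1.2, -0.1, 0.3]
tcp_pos: [0.6461, 0.0738, 0.0806]
ft_force: [-1.4, 0.6, -0.2]
[ 0.00310375  0.15793045 -0.01925565]
```

```bash
(python3 -m inch '[[[0,0,-0.0008,0,0],[0,0,-0.0008,0,0],[0,0,-0.0008,0,0]]]'; python3 -m inch '[[[0,0,-0.0008,0,0],[0,0,-0.0008,0,0],[0,0,-0.0008,0,0]]]'; python3 -m inch '[[[0,0,-0.0008,0,0],[0,0,-0.0008,0,0],[0,0,-0.0008,0,0]]]') | grep -E 'tcp|ft'; python3 -c "
from rig import state;print(state()['ft_torque'])"
```

```text
tcp_pos: [0.6464, 0.0739, 0.0804]
ft_force: [-1.2, -0.6, -0.1]
tcp_pos: [0.6467, 0.074, 0.08]
ft_force: [-3.2, -0.5, 3.1]
tcp_pos: [0.647, 0.0741, 0.0797]
ft_force: [-3.0, -0.2, 5.9]
[ 0.04875969  0.66505291 -0.02328662]
```

```bash
(python3 -m inch '[[[-0.0007,0,0.0008,0,0],[-0.0007,0,0.0008,0,0],[-0.0007,0,0.0008,0,0]]]'; python3 -m inch '[[[0,0,0.0002,7,0],[0,0,0.0002,7,0],[0,0,0.0002,7,0]]]'; python3 -m inch '[[[0.000,0.000,0.0002,7,0],[0,0,0.0002,7,0],[0,0,0.0002,7,0]]]'; python3 -m inch '[[[0.000,0.000,0.0002,7,0],[0,0,0.0002,7,0],[0,0,0.0002,7,0]]]') | grep -E 'tcp|ft'; python3 -c "
from rig import state;print(state()['ft_torque'],state()['qpos'][5])"
```

```text
tcp_pos: [0.6466, 0.074, 0.0801]
ft_force: [-1.4, -0.3, 4.6]
tcp_pos: [0.6468, 0.0741, 0.0802]
ft_force: [-0.3, -0.3, 3.1]
tcp_pos: [0.6467, 0.0741, 0.0803]
ft_force: [0.1, 0.4, 2.6]
tcp_pos: [0.6464, 0.074, 0.0803]
ft_force: [0.2, -0.4, 2.6]
[ 0.04036749 -0.03380996  0.0286584 ] -2.0725783805290896
```

```bash
(python3 -m inch '[[[0,0,0.0001,7,0],[0,0,0.0001,7,0],[0,0,0.0001,7,0]]]'; python3 -m inch '[[[0,0,0.0001,7,0],[0,0,0.0001,7,0],[0,0,0.0001,7,0]]]';  python3 -m inch '[[[0,0,0.0001,7,0],[0,0,0.0001,7,0],[0,0,0.0001,7,0]]]') | grep -E 'tcp|ft'; python3 -c "
from rig import state;print(state()['ft_torque'],state()['qpos'][5])"
```

```text
tcp_pos: [0.6461, 0.074, 0.0803]
ft_force: [-0.3, 0.8, 2.0]
tcp_pos: [0.6459, 0.0739, 0.0803]
ft_force: [-0.6, -0.5, 2.2]
tcp_pos: [0.6458, 0.0739, 0.0804]
ft_force: [0.3, -0.1, 2.2]
[-0.00294096  0.08479737  0.05526384] -2.4385991015802713
```

```bash
(python3 -m inch '[[[0,0,-0.001,0,0],[0,0,-0.001,0,0],[0,0,-0.001,0,0]]]'; python3 -m inch '[[[0,0,-0.001,0,0],[0,0,-0.001,0,0],[0,0,-0.001,0,0]]]') | grep -E 'tcp|ft'; python3 - <<'E'
from h import *
print(state()['ft_torque'],state()['tcp_pos'],cv2.Rodrigues(state()['eef_rot'])[0][:,2])
s=grab_frame("side");k=9
cv2.imwrite("pics/s11.png",cv2.resize(s["color"][145:208,275:355],None,fx=k,fy=k,interpolation=cv2.INTER_CUBIC)[...,::-1])
E
```

```text
tcp_pos: [0.646, 0.0741, 0.08]
ft_force: [-1.7, 0.9, 4.4]
tcp_pos: [0.6462, 0.0743, 0.0797]
ft_force: [-2.0, 0.8, 7.5]
[0.12439898 0.6492943  0.01332644] [0.64621991 0.07428944 0.07967834] [ 8.26613475e-05  3.78194272e-04 -9.99999925e-01]
```

View pics/s11.png

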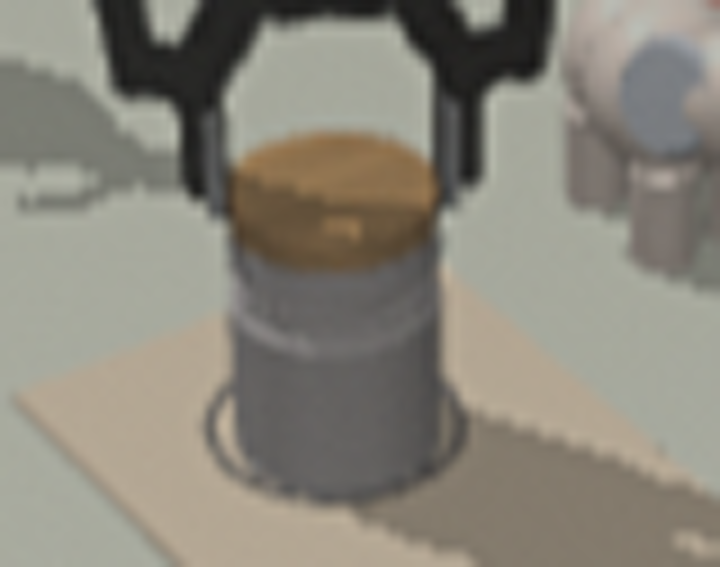

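The side view shows the lid on the threads at crop (335,200). The tin has been dragged about 5 mm toward the camera, because the lid is off the tool axis by about 3 mm, so the tin is turning along. I'll locate the lid, release it and regrip centred.

```bash
python3 -m inch '[[[0,0,0.002,0,0],[0,0,0.002,0,0],[0,0,0.002,0,0]]]' | grep -E 'tcp|ft'
python3 -m inch '[[[0,0,0,0,0.6],[0,0,0,0,1],[0,0,0,0,1],[0,0,0,0,1],[0,0,0,0,1],[0,0,0,0,1]]]' | grep -E 'tcp|ft|open'
python3 - <<'E'
from h import *
s=grab_frame("side");T=state()["tcp_pos"];print(T)
for z in (.0915,.0925,.0935): print(fitlid(s,(.6437-.002,.072-.001),z))
f=np.load("f9.npz")["s"];s2=dict(s);s2["color"]=f
print("old",fitlid(s2,(.644,.075),.0895+.0126),fitlid(s2,(.644,.075),.0895+.0126-.0004))
E
```

```text
tcp_pos: [0.6459, 0.074, 0.0804]
ft_force: [-0.4, 0.1, 2.5]
tcp_pos: [0.646, 0.074, 0.0804]
ft_force: [-0.6, -0.3, 0.0]
opening: 0.0854
[0.64605224 0.07404117 0.08047892]
(array([0.6467, 0.0724]), np.float64(5950.0), np.int64(16140))
(array([0.6458, 0.071 ]), np.float64(5977.0), np.int64(16140))
(array([0.6435, 0.0696]), np.float64(6021.0), np.int64(16140))
old (array([0.6447, 0.0753]), np.float64(2316.0), np.int64(10723)) (array([0.6462, 0.0758]), np.float64(2307.0), np.int64(10723))
```

```bash
sed -i 's/m=(cr\[...,0\]-cr\[...,2\]>28)/m=(cr[...,0]-cr[...,2]>.33*cr[...,0])/; s/cr.max(2)<75/cr.max(2)<70/' h.py
python3 - <<'E'
from h import *
s=grab_frame("side")
for z in (.0925,.0935): print(fitlid(s,(.6437-.002,.072-.001),z))
s2=dict(s);s2["color"]=np.load("f9.npz")["s"];print("f9",fitlid(s2,(.644,.075),.0895+.0126))
s2["color"]=np.load("f8.npz")["s"];print("f8",fitlid(s2,(.642,.073),.1032+.0126))
E
```

```text
(array([0.6454, 0.0729]), np.float64(1893.0), np.int64(10481))
(array([0.6451, 0.0712]), np.float64(1918.0), np.int64(10481))
f9 (array([0.6453, 0.0757]), np.float64(1145.0), np.int64(8649))
f8 (array([0.6404, 0.0728]), np.float64(1187.0), np.int64(8814))
```

```bash
python3 -m inch '[[[0,0,0.04,0,1],[0,0,0.08,0,1],[0,0,0.12,0,1],[-0.22,0.2,0.12,-90,1],[-0.22,0.2,0.12,-90,1],[-0.22,0.2,0.12,-90,1],[-0.22,0.2,0.12,-90,1],[-0.22,0.2,0.12,-90,1],[-0.22,0.2,0.12,-90,1],[-0.22,0.2,0.12,-90,1]]]' | grep -E 'tcp|ft'
python3 -m inch '[[[0,0,0,-48,1],[0,0,0,-48,1],[0,0,0,-48,1],[0,0,0,-48,1],[0,0,0,-48,1],[0,0,0,-48,1],[0,0,0,-48,1]]]' | grep -E 'tcp|eef'
cat >> h.py <<'E'
def avg(n,k=4):
    f=grab_frame(n);c=[f["color"].astype(float)]+[grab_frame(n)["color"].astype(float) for _ in range(k-1)]
    f["color"]=np.clip(np.mean(c,0),0,255).astype(np.uint8);return f
def tri(s,t,a,b):
    """triangulate pixel a (side), b (top)"""
    R=[]
    for f,p in((s,a),(t,b)):
        q=cv2.undistortPoints(np.array(p,float).reshape(1,1,2),f["mtx"],np.array(f["D"],float)).ravel()
        T=np.array(f["extrinsics"]);R.append((T[:3,3],T[:3,:3]@[*q,1]))
    (o1,d1),(o2,d2)=R;x=np.linalg.lstsq(np.c_[d1,-d2],o2-o1,rcond=None)[0]
    p,q=o1+d1*x[0],o2+d2*x[1];return (p+q)/2,np.linalg.norm(p-q)
E
python3 - <<'E'
from h import *
s=avg("side");t=avg("top");np.savez("f12.npz",s=s["color"],t=t["color"])
rs={}
for n,f in(("s",s),("t",t)):
  for z in(.090,.093):
    r=fitlid(f,(.645,.073),z);rs[n]=(r[0],z);print(n,z,r)
a=w2px(s,[[*rs["s"][0],rs["s"][1]]])[0];b=w2px(t,[[*rs["t"][0],rs["t"][1]]])[0]
print(tri(s,t,a,b))
E
```

```text
tcp_pos: [0.4347, 0.2659, 0.2009]
ft_force: [0.6, -0.0, -0.1]
tcp_pos: [0.4363, 0.265, 0.2008]
eef_rot: [1.185, 2.909, 0.0]
s 0.09 (array([0.647 , 0.0761]), np.float64(1783.0), np.int64(10490))
s 0.093 (array([0.6455, 0.0718]), np.float64(1891.0), np.int64(10490))
t 0.09 (array([0.647 , 0.0742]), np.float64(3023.0), np.int64(14438))
t 0.093 (array([0.6451, 0.073 ]), np.float64(3113.0), np.int64(14438))
(array([0.64572941, 0.07283001, 0.09224298]), np.float64(0.000963889459982772))
```

```bash
python3 - <<'E'
from h import *
s=grab_frame("side");t=grab_frame("top");d=np.load("f12.npz");s["color"]=d["s"];t["color"]=d["t"]
for n,f,z in(("s",s,.0915),("t",t,.0915)):
    c=w2px(f,[[.645,.073,z]])[0].round().astype(int);im=f["color"].astype(float)
    sat=(im[...,0]-im[...,2])/(im.max(2)+1)
    print(n,c)
    print("row",(100*sat[c[1],c[0]-22:c[0]+23]).astype(int).tolist())
    print("col",(100*sat[c[1]-18:c[1]+24,c[0]]).astype(int).tolist())
    for th in(.3,.35,.4):
        m=np.zeros(sat.shape,np.uint8);m[c[1]-22:c[1]+23,c[0]-26:c[0]+27]=(sat>th)[c[1]-22:c[1]+23,c[0]-26:c[0]+27]
        k,l,st,ce=cv2.connectedComponentsWithStats(m);i=l[c[1],c[0]];print(th,st[i],ce[i].round(2))
    P=np.vstack([circ(.645,.073,.032,z),circ(.645,.073,.032,z-.011)]).astype(float)
    h=cv2.convexHull(w2px(f,P).astype(np.float32));M=cv2.moments(h);print("model",cv2.contourArea(h).__round__(1),M["m10"]/M["m00"],M["m01"]/M["m00"],cv2.boundingRect(h))
E
```

```text
s [311 165]
row [6, 5, 5, 6, 5, 5, 6, 5, 5, 4, 7, 35, 45, 44, 43, 43, 44, 43, 43, 42, 43, 43, 43, 43, 42, 43, 43, 43, 43, 42, 43, 43, 44, 46, 32, 4, 4, 5, 5, 5, 5, 5, 5, 5, 5]
col [5, 5, 5, 5, 5, 5, 5, 5, 5, 5, 4, 12, 32, 45, 44, 44, 43, 43, 43, 43, 42, 43, 43, 43, 43, 42, 40, 41, 23, 5, 3, 4, 3, 4, 2, 2, 2, 2, 3, 4, 3, 4]
0.3 [300 159  24  16 302] [311.35 166.72]
0.35 [300 160  23  15 284] [311.39 166.83]
0.4 [300 160  23  15 262] [311.42 166.59]
model 339.1 311.11230623940054 166.46408800465565 (298, 157, 26, 18)
t [290 176]
row [7, 10, 12, 11, 12, 12, 12, 11, 12, 17, 26, 36, 42, 42, 42, 41, 40, 39, 39, 40, 41, 39, 39, 38, 38, 37, 38, 38, 38, 37, 39, 38, 37, 34, 26, 15, 15, 15, 16, 14, 16, 15, 16, 15, 15]
col [6, 10, 10, 10, 11, 14, 18, 27, 34, 35, 37, 37, 37, 39, 38, 38, 39, 40, 39, 40, 40, 40, 40, 41, 42, 42, 40, 41, 41, 39, 34, 17, 3, 2, 2, 2, 3, 5, 8, 8, 9, 12]
0.3 [279 166  23  23 422] [290.01 176.83]
0.35 [279 167  22  21 379] [289.8  177.04]
0.4 [     0      0    640    400 255841] [319.52 199.51]
model 481.4 289.82339110895396 176.75696285771141 (277, 164, 26, 26)
```

```bash
python3 -m inch '[[[0.2085,-0.1927,-0.06,0,1],[0.2085,-0.1927,-0.06,0,1],[0.2085,-0.1927,-0.06,0,1],[0.2085,-0.1927,-0.06,0,1],[0.2085,-0.1927,-0.06,0,1],[0.2085,-0.1927,-0.06,0,1],[0.2085,-0.1927,-0.06,0,1],[0.2085,-0.1927,-0.06,0,1],[0.2085,-0.1927,-0.06,0,1],[0.2085,-0.1927,-0.06,0,1]]]' | grep -E 'tcp|ft'
python3 -m inch '[[[0,0,-0.03,0,1],[0,0,-0.05,0,1],[0,0,-0.062,0,1],[0,0,-0.062,0,1],[0,0,-0.062,0,1],[0,0,-0.062,0,1]]]' | grep -E 'tcp|ft'
```

```text
tcp_pos: [0.6442, 0.0722, 0.14]
ft_force: [-0.4, -0.1, 0.5]
tcp_pos: [0.6457, 0.073, 0.0802]
ft_force: [0.4, 0.2, -0.0]
```

```bash
python3 -m inch '[[[0,-0.0003,-0.002,0,0.6],[0,-0.0003,-0.002,0,0.55],[0,-0.0003,-0.002,0,0.5],[0,-0.0003,-0.002,0,0.47],[0,-0.0003,-0.002,0,0.44],[0,-0.0003,-0.002,0,0.3],[0,-0.0003,-0.002,0,0.2],[0,-0.0003,-0.002,0,0.2]]]' 40
python3 -c "
from rig import state;print(state()['ft_torque'],state()['tcp_pos'],state()['ft_force'])"
```

```text
t: 32.77
tcp_pos: [0.6459, 0.0719, 0.0779]
eef_rot: [1.176, 2.911, 0.001]
ft_force: [0.5, -0.3, 5.3]
opening: 0.0624
grasp_force: 42.3
[-0.06801731  0.15168293  0.00593424] [0.64593125 0.07190804 0.07789067] [ 0.5341303  -0.32958995  5.25477757]
```

```bash
(python3 -m inch '[[[0,0,0.0009,0,0.2],[0,0,0.0009,0,0.2],[0,0,0.0009,0,0.2]]]'; python3 -m inch '[[[0,0,0.0,7,0.2],[0,0,0,7,0.2],[0,0,0,7,0.2]]]'; python3 -m inch '[[[0,0,0.0003,7,0.2],[0,0,0.0003,7,0.2],[0,0,0.0003,7,0.2]]]') | grep -E 'tcp|ft'; python3 -c "
from rig import state;print(state()['ft_torque'])"
```

```text
tcp_pos: [0.6458, 0.0719, 0.078]
ft_force: [2.8, -0.2, 3.3]
tcp_pos: [0.6451, 0.0719, 0.0777]
ft_force: [-0.2, 0.2, 4.2]
tcp_pos: [0.6445, 0.0719, 0.0776]
ft_force: [0.9, 0.4, 2.8]
[0.07037221 0.09199395 0.13296656]
```

```bash
(python3 -m inch '[[[0,0,0.0003,4,0.2],[0,0,0.0003,4,0.2],[0,0,0.0003,4,0.2]]]'; python3 -m inch '[[[0,0,-0.001,0,0.2],[0,0,-0.001,0,0.2],[0,0,-0.001,0,0.2]]]'; python3 -m inch '[[[0,0,-0.001,0,0.2],[0,0,-0.001,0,0.2],[0,0,-0.001,0,0.2]]]') | grep -E 'tcp|ft|eef'; python3 -c "
from rig import state;print(state()['ft_torque'])"
```

```text
tcp_pos: [0.6441, 0.0719, 0.0776]
eef_rot: [-0.712, -3.058, 0.001]
ft_force: [0.4, 1.1, 2.4]
tcp_pos: [0.6445, 0.0719, 0.077]
eef_rot: [-0.708, -3.06, 0.0]
ft_force: [-1.2, 0.6, 4.4]
tcp_pos: [0.6448, 0.0718, 0.0764]
eef_rot: [-0.708, -3.061, 0.0]
ft_force: [-2.0, -0.3, 4.0]
[ 0.04688344  0.46723494 -0.04344689]
```

```bash
(python3 -m inch '[[[-0.0005,0,-0.001,4,0.2],[-0.0005,0,-0.001,4,0.2],[-0.0005,0,-0.001,4,0.2]]]'; python3 -m inch '[[[0,0,-0.001,-4,0.2],[0,0,-0.001,-4,0.2],[0,0,-0.001,-4,0.2]]]'; python3 -m inch '[[[0,0,-0.001,4,0.2],[0,0,-0.001,4,0.2],[0,0,-0.001,4,0.2]]]') | grep -E 'tcp|ft|open'; python3 -c "
from rig import state;print(state()['ft_torque'])"
```

```text
tcp_pos: [0.6447, 0.0725, 0.076]
ft_force: [-0.8, 2.4, 7.8]
opening: 0.0623
tcp_pos: [0.645, 0.0715, 0.0753]
ft_force: [-1.8, -1.3, 7.4]
opening: 0.0621
tcp_pos: [0.6454, 0.0721, 0.0749]
ft_force: [-1.4, 0.7, 10.4]
opening: 0.0619
[ 0.12618618  0.56393259 -0.01483869]
```

```bash
python3 -m inch '[[[0,0,0.002,0,0.2],[0,0,0.002,0,0.2],[0,0,0.002,0,1],[0,0,0.002,0,1],[0,0,0.002,0,1],[0,0,0.002,0,1]]]' | grep -E 'tcp|ft|open'
python3 -m inch '[[[0,0,0.04,0,1],[0,0,0.08,0,1],[0,0,0.12,0,1],[-0.22,0.2,0.12,0,1],[-0.22,0.2,0.12,0,1],[-0.22,0.2,0.12,0,1],[-0.22,0.2,0.12,0,1],[-0.22,0.2,0.12,0,1],[-0.22,0.2,0.12,0,1],[-0.22,0.2,0.12,0,1]]]' | grep -E 'tcp|ft'
cat > lid.py <<'E'
from h import *
import sys
s=avg("side");t=avg("top");np.savez(sys.argv[1],s=s["color"],t=t["color"])
def cen(f,z):
    c=w2px(f,[[.645,.073,z]])[0].round().astype(int);im=f["color"].astype(float)
    sat=(im[...,0]-im[...,2])/(im.max(2)+1);th=.25 if f is s else .28
    m=np.zeros(sat.shape,np.uint8);sl=np.s_[c[1]-22:c[1]+23,c[0]-26:c[0]+27];m[sl]=(sat>th)[sl]
    k,l,st,ce=cv2.connectedComponentsWithStats(m);i=l[c[1],c[0]]
    return ce[i],st[i]
def mod(f,p):
    h=cv2.convexHull(w2px(f,np.vstack([circ(p[0],p[1],.0305,p[2]),circ(p[0],p[1],.0305,p[2]-.011)])).astype(np.float32));M=cv2.moments(h)
    return np.r_[M["m10"],M["m01"]]/M["m00"],cv2.contourArea(h)
from scipy.optimize import least_squares
cs,a1=cen(s,.0915);ct,a2=cen(t,.0915)
r=least_squares(lambda p:np.r_[mod(s,p)[0]-cs,mod(t,p)[0]-ct],[.645,.073,.09],x_scale=.01,diff_step=1e-3)
print("lid top centre",r.x.round(4),"res px",r.fun.round(2),a1,a2,mod(s,r.x)[1],mod(t,r.x)[1], "lid centre z above tin",((r.x[2]-.012-.037)*1e3).round(1))
E
python3 lid.py f13.npz
python3 - <<'E'
import re
src=open("lid.py").read().replace('s=avg("side");t=avg("top");np.savez(sys.argv[1],s=s["color"],t=t["color"])','s=grab_frame("side");t=grab_frame("top");d=np.load("f12.npz");s["color"]=d["s"];t["color"]=d["t"]')
exec(src)
E
```

```text
tcp_pos: [0.6438, 0.0716, 0.0742]
ft_force: [0.3, -0.2, -0.1]
opening: 0.0856
tcp_pos: [0.4269, 0.2688, 0.1949]
ft_force: [0.2, 1.3, -0.8]
lid top centre [0.646  0.075  0.0844] res px [-0.11  0.03  0.06 -0.09] [300 162  24  13 247] [278 166  24  23 403] 309.66321472870186 432.7561706658453 lid centre z above tin 35.4
lid top centre [0.6451 0.0724 0.0906] res px [-0.1   0.02  0.05 -0.08] [300 159  24  16 310] [279 166  23  23 429] 311.7923379961867 437.9137513746973 lid centre z above tin 41.6
```

```bash
python3 - <<'E'
import numpy as np
for n in("f12","f13"):
    im=np.load(n+".npz")["s"].astype(float);sat=(im[...,0]-im[...,2])/(im.max(2)+1)
    for x in(303,307,311,315,319): print(n,x,(100*sat[155:182,x]).astype(int).tolist(),im[155:182,x,0].astype(int).tolist())
    im=np.load(n+".npz")["t"].astype(float);sat=(im[...,0]-im[...,2])/(im.max(2)+1)
    for x in(283,290,297): print(n,"top",x,(100*sat[160:195,x]).astype(int).tolist())
E
```

```text
f12 303 [5, 5, 5, 4, 5, 13, 33, 45, 45, 43, 43, 43, 43, 43, 43, 42, 41, 39, 23, 7, 2, 3, 3, 2, 2, 2, 3] [164, 164, 164, 164, 165, 161, 155, 150, 144, 140, 141, 143, 143, 142, 137, 117, 93, 93, 95, 96, 98, 98, 101, 103, 102, 116, 131]
f12 307 [5, 5, 5, 4, 18, 43, 45, 44, 43, 43, 43, 43, 43, 42, 42, 43, 42, 41, 40, 34, 13, 3, 3, 3, 3, 3, 2] [164, 164, 165, 165, 159, 150, 144, 139, 137, 141, 144, 144, 139, 134, 134, 139, 132, 109, 93, 91, 94, 98, 98, 98, 99, 98, 100]
f12 311 [5, 5, 4, 12, 32, 45, 44, 44, 43, 43, 43, 43, 42, 43, 43, 43, 43, 42, 40, 41, 23, 5, 3, 4, 3, 4, 2] [164, 164, 164, 159, 147, 139, 138, 139, 143, 145, 141, 136, 134, 133, 137, 144, 147, 126, 100, 98, 95, 95, 98, 99, 100, 99, 102]
f12 315 [5, 5, 5, 7, 22, 44, 44, 43, 44, 43, 43, 43, 43, 43, 43, 43, 43, 41, 40, 35, 15, 3, 3, 3, 3, 2, 4] [164, 164, 165, 162, 149, 137, 139, 144, 142, 138, 136, 136, 135, 138, 146, 148, 132, 105, 93, 97, 98, 99, 97, 96, 96, 100, 103]
f12 319 [5, 5, 5, 4, 7, 24, 43, 45, 44, 43, 43, 43, 44, 43, 44, 43, 41, 39, 27, 10, 2, 3, 4, 3, 4, 3, 3] [164, 164, 164, 164, 158, 151, 145, 138, 137, 137, 1
[... 1436 characters left out ...]
 100, 99, 100, 99, 98, 100]
f13 319 [5, 6, 5, 5, 5, 5, 5, 4, 16, 41, 45, 43, 43, 43, 43, 42, 39, 39, 35, 14, 1, 3, 4, 4, 3, 3, 3] [163, 163, 163, 163, 163, 163, 164, 164, 149, 130, 130, 131, 134, 139, 140, 121, 93, 87, 90, 91, 92, 92, 89, 95, 103, 103, 105]
f13 top 283 [11, 11, 11, 11, 11, 11, 13, 18, 26, 34, 38, 39, 38, 39, 40, 40, 41, 40, 42, 42, 42, 42, 42, 43, 42, 41, 37, 23, 13, 9, 10, 9, 10, 10, 9]
f13 top 290 [12, 11, 11, 12, 12, 17, 28, 34, 36, 37, 37, 36, 37, 37, 37, 39, 39, 38, 40, 38, 40, 41, 41, 40, 41, 42, 41, 38, 28, 14, 3, 3, 1, 2, 2]
f13 top 297 [11, 11, 11, 11, 11, 12, 12, 19, 24, 33, 37, 39, 37, 39, 38, 37, 38, 38, 38, 39, 39, 39, 38, 38, 34, 27, 16, 8, 4, 5, 2, 3, 5, 4, 4]
```

The lid did drop, but only on its far side (direction about 19°), so it is tilted about 8° with the near lug still on top. I'll regrip along the tilt direction to level it.

```bash
python3 -m inch '[[[0.1,-0.1,0,-48,1],[0.216,-0.195,-0.055,-48,1],[0.216,-0.195,-0.055,-48,1],[0.216,-0.195,-0.055,-48,1],[0.216,-0.195,-0.055,-48,1],[0.216,-0.195,-0.055,-48,1],[0.216,-0.195,-0.055,-48,1],[0.216,-0.195,-0.055,-48,1],[0.216,-0.195,-0.055,-48,1],[0.216,-0.195,-0.055,-48,1]]]' | grep -E 'tcp|ft|eef'
python3 -m inch '[[[0,0,0,0,1],[0,0,0,0,1],[0,0,0,0,1]]]' | grep -E 'tcp|ft'
```

```text
tcp_pos: [0.6442, 0.0721, 0.1393]
eef_rot: [-1.803, -2.57, 0.001]
ft_force: [0.2, 0.0, -0.5]
tcp_pos: [0.6439, 0.0743, 0.1408]
ft_force: [-0.1, 1.0, 0.1]
```

```bash
(python3 -m inch '[[[0.0015,-0.001,-0.03,0,1],[0.0015,-0.001,-0.055,0,1],[0.0015,-0.001,-0.065,0,1],[0.0015,-0.001,-0.065,0,1],[0.0015,-0.001,-0.065,0,1]]]'
python3 -m inch '[[[0,0,0,0,0.7],[0,0,0,0,0.6],[0,0,0,0,0.55],[0,0,0,0,0.5],[0,0,0,0,0.45],[0,0,0,0,0.4],[0,0,0,0,0.2],[0,0,0,0,0.2]]]' 50 ) | grep -E 'tcp|ft|open|grasp'; python3 -c "
from rig import state;print(state()['ft_torque'],state()['tcp_pos'],state()['ft_force'])"
```

```text
tcp_pos: [0.6455, 0.0727, 0.075]
ft_force: [0.7, 0.4, 0.1]
opening: 0.0855
grasp_force: 0.0
tcp_pos: [0.6472, 0.0717, 0.0797]
ft_force: [-8.6, -2.5, 20.3]
opening: 0.0518
grasp_force: 11.8
[-0.36245783  1.6023263   0.02864303] [0.64721191 0.07165143 0.07974987] [-8.63275288 -2.53755364 20.28617112]
```

```bash
(python3 -m inch '[[[0,0,0.002,0,1],[0,0,0.002,0,1],[0,0,0.002,0,1],[0,0,0.002,0,1],[0,0,0.002,0,1]]]' | grep -E 'tcp|ft|open'
python3 -m inch '[[[0,0,0.04,0,1],[0,0,0.08,0,1],[0,0,0.12,0,1],[-0.22,0.2,0.12,0,1],[-0.22,0.2,0.12,0,1],[-0.22,0.2,0.12,0,1],[-0.22,0.2,0.12,0,1],[-0.22,0.2,0.12,0,1],[-0.22,0.2,0.12,0,1],[-0.22,0.2,0.12,0,1]]]') | grep -E 'tcp|ft'
cat > tilt.py <<'E'
# fit lid bamboo pose (x,y,z of top centre, tilt gx,gy = dz/dx,dz/dy) to side+top saturation masks
from h import *
import sys
from scipy.optimize import differential_evolution
if len(sys.argv)>2: s=grab_frame("side");t=grab_frame("top");d=np.load(sys.argv[1]);s["color"]=d["s"];t["color"]=d["t"]
else: s=avg("side");t=avg("top");np.savez(sys.argv[1],s=s["color"],t=t["color"])
k=4;K=[]
for f,th in((s,.24),(t,.27)):
    c=w2px(f,[[.645,.073,.09]])[0].round().astype(int)-[24,22]
    cr=cv2.resize(f["color"][c[1]:c[1]+44,c[0]:c[0]+48].astype(np.float32),None,fx=k,fy=k,interpolation=cv2.INTER_CUBIC)
    m=((cr[...,0]-cr[...,2])/(cr.max(2)+1)>th).astype(np.uint8)
    n,l,st,_=cv2.connectedComponentsWithStats(m);m=l==1+np.argmax(st[1:,4]);K.append((f,c,m))
def hull(f,c,p):
    x,y,z,gx,gy=p;n=np.array([-gx,-gy,1]);n/=np.linalg.norm(n)
    a=np.cross(n,[0,1,0]);a/=np.linalg.norm(a);b=np.cross(n,a)
    C=np.array([x,y,z])+.0305*(np.cos(A)[:,None]*a+np.sin(A)[:,None]*b)
    return cv2.convexHull((((w2px(f,np.vstack([C,C-.011*n]))-c+.5)*k-.5)).astype(np.float32))
def cost(p):
    e=0
    for f,c,m in K:
        M=np.zeros(m.shape,np.uint8);cv2.fillPoly(M,[(hull(f,c,p)*16).round().astype(int)],1,shift=4);e+=((M>0)^m).sum()
    return e
r=differential_evolution(cost,[(.637,.655),(.064,.083),(.080,.096),(-.25,.25),(-.25,.25)],maxiter=60,popsize=12,seed=1,tol=1e-3,polish=False)
x,y,z,gx,gy=r.x
print("lid top",r.x[:3].round(4),"grad",r.x[3:].round(3),"cost",r.fun,[int(m.sum()) for _,_,m in K],"h(center-tin)mm",round((z-.049)*1e3,1))
E
python3 tilt.py f12.npz old; python3 tilt.py f13.npz old; python3 tilt.py f14.npz
```

```text
tcp_pos: [0.6459, 0.0722, 0.0764]
ft_force: [0.5, -0.1, 0.1]
tcp_pos: [0.4286, 0.2693, 0.1968]
ft_force: [0.1, 1.2, -0.2]
lid top [0.6455 0.0726 0.0904] grad [-0.02  -0.014] cost 260.0 [5029, 7019] h(center-tin)mm 41.4
lid top [0.647  0.0754 0.0849] grad [-0.205 -0.117] cost 326.0 [3988, 6546] h(center-tin)mm 35.9
lid top [0.6477 0.0746 0.0842] grad [-0.214 -0.074] cost 335.0 [4140, 6572] h(center-tin)mm 35.2
```

The fits are good: the lid was level at 41.4 mm before and is now tilted about 12°, low toward +x. I'll lift it off, gripping along the tilt axis, lay it flat on the dresser, regrip it truly centred and redo the placing.

```bash
(python3 -m inch '[[[0.11,-0.1,0,-90,1],[0.2175,-0.195,-0.055,-90,1],[0.2175,-0.195,-0.055,-90,1],[0.2175,-0.195,-0.055,-90,1],[0.2175,-0.195,-0.055,-90,1],[0.2175,-0.195,-0.055,-90,1],[0.2175,-0.195,-0.055,-90,1],[0.2175,-0.195,-0.055,-90,1],[0.2175,-0.195,-0.055,-90,1],[0.2175,-0.195,-0.055,-90,1]]]' 
python3 -m inch '[[[0,0,0,-19,1],[0,0,0,-19,1],[0,0,0,-19,1],[0,0,0,-19,1],[0,0,0,-19,1]]]') | grep -E 'tcp|ft|eef'
```

```text
tcp_pos: [0.6484, 0.0712, 0.1409]
eef_rot: [-2.971, -1.019, 0.002]
ft_force: [-0.3, 0.4, -0.3]
tcp_pos: [0.6478, 0.0728, 0.1418]
eef_rot: [-3.096, -0.531, 0.0]
ft_force: [-0.9, -0.8, 0.1]
```

```bash
(python3 -m inch '[[[-0.0007,0.001,-0.03,0,1],[-0.0007,0.001,-0.055,0,1],[-0.0007,0.001,-0.067,0,1],[-0.0007,0.001,-0.067,0,1],[-0.0007,0.001,-0.067,0,1]]]'
python3 -m inch '[[[0,0,0,0,0.65],[0,0,0,0,0.6],[0,0,0,0,0.55],[0,0,0,0,0.5],[0,0,0,0,0.48],[0,0,0,0,0.4],[0,0,0,0,0.3],[0,0,0,0,0.3]]]' 60 
python3 -m inch '[[[0,0,0.001,0,0.3],[0,0,0.002,0,0.3],[0,0,0.002,0,0.3]]]') | grep -E 'tcp|ft|open|grasp'; python3 -c "
from rig import state;print(state()['ft_torque'],state()['tcp_pos'],state()['ft_force'])"
```

```text
tcp_pos: [0.6465, 0.0741, 0.0743]
ft_force: [-0.5, 0.0, -0.2]
opening: 0.0854
grasp_force: 0.0
tcp_pos: [0.6484, 0.0741, 0.0775]
ft_force: [-1.6, -0.8, 7.0]
opening: 0.0607
grasp_force: 62.9
tcp_pos: [0.6481, 0.0741, 0.0778]
ft_force: [2.5, -1.1, 2.6]
opening: 0.0604
grasp_force: 64.8
[-0.20675225 -0.31358485  0.03699801] [0.64807882 0.0741243  0.07778187] [ 2.47414991 -1.09950564  2.57192322]
```

Gripped (60 mm). I'll lift in small steps and watch that the tin doesn't come along.

```bash
(python3 -m inch '[[[0,0,0.001,0,0.3],[0,0,0.001,0,0.3]]]';python3 -m inch '[[[0,0,0.001,0,0.3],[0,0,0.001,0,0.3]]]';python3 -m inch '[[[0,0,0.002,0,0.3],[0,0,0.002,0,0.3]]]') | grep -E 'tcp|ft'
```

```text
tcp_pos: [0.6474, 0.0742, 0.0782]
ft_force: [2.9, -0.9, 0.9]
tcp_pos: [0.6467, 0.0743, 0.0787]
ft_force: [2.9, 0.1, -0.1]
tcp_pos: [0.6463, 0.0743, 0.0808]
ft_force: [-0.6, -1.6, -0.5]
```

```bash
(python3 -m inch '[[[0,0,0.003,0,0.3],[0,0,0.003,0,0.3]]]';python3 -m inch '[[[0,0,0.004,0,0.3],[0,0,0.004,0,0.3]]]';python3 -m inch '[[[0,0,0.03,0,0.3],[0,0,0.03,0,0.3],[0,0,0.03,0,0.3]]]') | grep -E 'tcp|ft'; python3 -c "
from h import *
s=grab_frame('side');a=w2px(s,[[.645,.073,.035]])[0].astype(int);c=s['color']
print(a,c[a[1],a[0]-18:a[0]+18,1].tolist());print(c[a[1]-20:a[1]+25,a[0],1].tolist())
d=np.load('f9.npz')['s'];print(d[a[1],a[0]-18:a[0]+18,1].tolist());print(d[a[1]-20:a[1]+25,a[0],1].tolist())"
```

```text
tcp_pos: [0.6469, 0.0743, 0.0843]
ft_force: [0.3, -0.7, -1.1]
tcp_pos: [0.6472, 0.0745, 0.0888]
ft_force: [-0.5, 0.6, -1.2]
tcp_pos: [0.6488, 0.0746, 0.1204]
ft_force: [0.8, -0.8, -1.0]
[311 181] [168, 169, 167, 168, 166, 166, 163, 117, 118, 135, 123, 110, 115, 114, 106, 97, 110, 116, 117, 114, 99, 100, 99, 99, 103, 99, 101, 102, 97, 79, 96, 168, 169, 165, 165, 165]
[95, 106, 102, 98, 100, 142, 148, 107, 95, 96, 96, 97, 96, 97, 97, 96, 100, 100, 111, 121, 117, 107, 108, 112, 101, 97, 99, 99, 100, 100, 99, 99, 98, 99, 99, 99, 100, 99, 98, 91, 110, 148, 167, 167, 166]
[169, 169, 169, 168, 167, 168, 162, 113, 95, 99, 110, 119, 122, 115, 117, 107, 108, 107, 110, 110, 109, 109, 106, 103, 105, 101, 92, 85, 79, 77, 110, 169, 168, 166, 166, 165]
[111, 114, 116, 117, 118, 118, 118, 107, 85, 75, 78, 91, 97, 100, 99, 97, 99, 98, 97, 99, 110, 113, 103, 97, 98, 98, 99, 98, 98, 100, 100, 99, 100, 100, 100, 100, 100, 106, 110, 108, 142, 168, 168, 166, 167]
```

The lid is free and the tin is still standing at the same lateral place. I'll lay the lid on the open dresser.

```bash
(python3 -m inch '[[[-0.15,-0.077,0,0,0.3],[-0.15,-0.077,0,0,0.3],[-0.15,-0.077,0,0,0.3],[-0.15,-0.077,0,0,0.3],[-0.15,-0.077,-0.04,0,0.3],[-0.15,-0.077,-0.08,0,0.3],[-0.15,-0.077,-0.095,0,0.3],[-0.15,-0.077,-0.095,0,0.3],[-0.15,-0.077,-0.095,0,0.3]]]'; python3 -m inch '[[[0,0,-0.005,0,0.3],[0,0,-0.005,0,0.3],[0,0,-0.005,0,0.3]]]';python3 -m inch '[[[0,0,-0.004,0,0.3],[0,0,-0.004,0,0.3],[0,0,-0.004,0,0.3]]]') | grep -E 'tcp|ft'
```

```text
tcp_pos: [0.4953, -0.0025, 0.0217]
ft_force: [0.3, 1.3, -0.3]
tcp_pos: [0.4981, -0.0026, 0.0189]
ft_force: [-0.0, -0.3, -1.3]
tcp_pos: [0.4981, -0.0029, 0.0159]
ft_force: [-2.3, -1.2, 9.6]
```

```bash
(python3 -m inch '[[[0,0,-0.003,0,0.3],[0,0,-0.003,0,0.3],[0,0,-0.003,0,1],[0,0,-0.003,0,1],[0,0,-0.003,0,1],[0,0,-0.003,0,1],[0,0,-0.003,0,1]]]'; python3 -m inch '[[[0,0,-0.003,0,1],[0,0,-0.003,0,1],[0,0,-0.003,0,0.2],[0,0,-0.003,0,0.2],[0,0,-0.003,0,0.2],[0,0,-0.003,0,0.2],[0,0,-0.003,0,0.2],[0,0,-0.003,0,0.2]]]' 30;
python3 -m inch '[[[0,0,0,0,1],[0,0,0,0,1],[0,0,0,0,1],[0,0,0,0,1]]]') | grep -E 'tcp|ft|open'
python3 -m inch '[[[0,0,0,7,1],[0,0,0,14,1],[0,0,0,21,1],[0,0,0,28,1],[0,0,0,35,1],[0,0,0,42,1],[0,0,0,49,1],[0,0,0,56,1],[0,0,0,63,1],[0,0,0,70,1]]]' | grep -E 'tcp|ft|eef'
```

```text
tcp_pos: [0.4969, -0.0026, 0.0109]
ft_force: [-1.0, -0.8, 0.3]
opening: 0.085
tcp_pos: [0.4969, -0.0026, 0.0082]
ft_force: [-0.8, 1.1, 3.0]
opening: 0.0623
tcp_pos: [0.4971, -0.0028, 0.008]
ft_force: [-0.1, -0.2, 0.4]
opening: 0.0852
tcp_pos: [0.4971, -0.0028, 0.008]
eef_rot: [2.227, 2.216, -0.0]
ft_force: [-0.9, 0.4, 0.4]
```

```bash
(python3 -m inch '[[[0,0,0,7,1],[0,0,0,14,1],[0,0,0,20,1],[0,0,0,20,1],[0,0,0,20,0.2],[0,0,0,20,0.2],[0,0,0,20,0.2],[0,0,0,20,0.2],[0,0,0,20,0.2],[0,0,0,20,0.2]]]' 30;
python3 -m inch '[[[0,0,0,0,1],[0,0,0,0,1],[0,0,0,0,1],[0,0,0,0,1]]]';python3 -m inch '[[[0,0,0.04,0,1],[0,0,0.08,0,1],[0,0,0.12,0,1],[-0.08,0.27,0.15,0,1],[-0.08,0.27,0.15,0,1],[-0.08,0.27,0.15,0,1],[-0.08,0.27,0.15,0,1],[-0.08,0.27,0.15,0,1],[-0.08,0.27,0.15,0,1],[-0.08,0.27,0.15,0,1]]]') | grep -E 'tcp|ft|open'
cat > tin.py <<'E'
from h import *
import sys
from scipy.optimize import differential_evolution
s=avg("side");t=avg("top");np.savez(sys.argv[1],s=s["color"],t=t["color"])
# lid on dresser: mask fit, level, z top .024
def lidfit(f,th,x0):
    k=4;c=w2px(f,[[*x0,.02]])[0].round().astype(int)-[28,26]
    cr=cv2.resize(f["color"][c[1]:c[1]+52,c[0]:c[0]+56].astype(np.float32),None,fx=k,fy=k,interpolation=cv2.INTER_CUBIC)
    m=((cr[...,0]-cr[...,2])/(cr.max(2)+1)>th).astype(np.uint8);n,l,st,_=cv2.connectedComponentsWithStats(m);m=l==1+np.argmax(st[1:,4])
    def cost(p):
        h=cv2.convexHull(((w2px(f,np.vstack([circ(p[0],p[1],.0305,.024),circ(p[0],p[1],.0305,.013)]))-c+.5)*k-.5).astype(np.float32))
        M=np.zeros(m.shape,np.uint8);cv2.fillPoly(M,[(h*16).round().astype(int)],1,shift=4);return ((M>0)^m).sum()
    r=differential_evolution(cost,[(x0[0]-.012,x0[0]+.012),(x0[1]-.012,x0[1]+.012)],maxiter=30,seed=1,polish=False);return r.x.round(4),r.fun,m.sum()
print("lid side",lidfit(s,.24,(.497,-.003)));print("lid top",lidfit(t,.27,(.497,-.003)))
# tin: silhouette vs background (mat/dresser sat>=.04? use darkness) - side camera
def tinfit(f):
    k=4;c=w2px(f,[[.643,.072,.035]])[0].round().astype(int)-[30,32]
    cr=cv2.resize(f["color"][c[1]:c[1]+64,c[0]:c[0]+60].astype(np.float32),None,fx=k,fy=k,interpolation=cv2.INTER_CUBIC)
    return c,cr
np.savez("tinc.npz",a=tinfit(s)[1],b=tinfit(t)[1])
for n,f in(("s",s),("t",t)):
    c=w2px(f,[[.643,.072,.0725]])[0].round().astype(int);im=f["color"].astype(int);print(n,c)
    for v in range(c[1]-14,c[1]+34 if n=="s" else c[1]+22,2): print(v,im[v,c[0]-18:c[0]+19].sum(1).__floordiv__(3).tolist())
E
python3 tin.py f15.npz
```

```text
tcp_pos: [0.497, -0.0027, 0.0083]
ft_force: [-2.0, -0.0, 5.1]
opening: 0.0627
tcp_pos: [0.4971, -0.0027, 0.0079]
ft_force: [0.7, -0.4, -0.8]
opening: 0.0856
tcp_pos: [0.4159, 0.2699, 0.1585]
ft_force: [0.7, 1.1, 0.2]
opening: 0.0855
lid side (array([ 0.4961, -0.0046]), np.float64(197.0), np.int64(6310))
lid top (array([ 0.4975, -0.0023]), np.float64(190.0), np.int64(6430))
s [311 171]
157 [162, 163, 163, 163, 163, 163, 163, 163, 163, 163, 162, 163, 163, 163, 163, 163, 163, 163, 163, 163, 163, 163, 163, 163, 162, 163, 162, 163, 163, 163, 163, 162, 162, 162, 163, 163, 163]
159 [164, 164, 163, 163, 163, 163, 163, 163, 163, 163, 163, 163, 163, 163, 163, 163, 163, 163, 163, 163, 163, 162, 163, 163, 163, 163, 163, 162, 163, 162, 162, 163, 163, 163, 162, 163, 162]
161 [143, 148, 164, 164, 164, 163, 163, 162, 163, 163, 163, 163, 163, 163, 163, 163, 163, 163, 163, 163, 163, 163, 163, 163, 163, 163, 163, 162, 162, 163, 163, 163, 163, 163, 163, 162, 162]
163 [118, 117, 118, 126, 164, 164, 163, 163, 163, 163, 163, 163, 163, 163, 163, 163, 162, 163, 163, 163, 163, 163, 162, 163, 163, 163, 163, 16
[... 6035 characters left out ...]
22, 123, 122, 122, 117, 108, 102, 103, 108, 109, 104, 91, 82, 79, 80, 80, 78, 79, 77, 73, 70, 67, 64, 62, 64, 64, 66, 77, 88, 96, 102, 106, 109, 109, 108]
195 [121, 122, 122, 122, 121, 121, 121, 119, 115, 109, 102, 100, 105, 104, 98, 89, 82, 77, 71, 68, 65, 64, 64, 62, 65, 67, 74, 85, 95, 104, 111, 116, 118, 119, 121, 121, 121]
197 [123, 122, 121, 121, 122, 120, 122, 122, 123, 122, 117, 113, 107, 102, 100, 100, 96, 91, 87, 83, 79, 81, 83, 88, 95, 105, 110, 116, 119, 121, 121, 122, 120, 121, 119, 122, 120]
199 [121, 122, 123, 123, 123, 121, 123, 122, 122, 122, 123, 122, 121, 120, 119, 117, 116, 116, 113, 114, 115, 116, 116, 118, 119, 120, 121, 121, 122, 121, 123, 121, 122, 121, 123, 122, 121]
```

```bash
python3 - <<'E'
from h import *
s=grab_frame("side");t=grab_frame("top")
T=px2w(t,[(291.2,179.7)],.0725)[0][:2];print("top tin",T.round(4),"corr",(T-[.0004,.0005]).round(4))
# side: lateral from body edges at row 185, depth from lip
d=np.array([.655,.755])
def res(p):
    h=cv2.convexHull(w2px(s,np.vstack([circ(*p,.032,.002),circ(*p,.032,.058)])).astype(np.float32)).reshape(-1,2)
    xs=[]
    for a,b in zip(h,np.roll(h,-1,0)):
        if (a[1]-185)*(b[1]-185)<0: xs.append(a[0]+(b[0]-a[0])*(185-a[1])/(b[1]-a[1]))
    lip=w2px(s,circ(*p,.023,.0725))[:,1].max();rear=w2px(s,circ(*p,.029,.0725))[:,1].min();r2=w2px(s,circ(*p,.0275,.0725))[:,1].min();base=w2px(s,circ(*p,.032,.002))[:,1].max()
    return np.mean(xs),lip,rear,r2,base,xs
for k in(-.006,-.004,-.002,0,.002):
    p=np.array([.6441,.0730])+k*d;print(p.round(4),[round(float(v),2) for v in res(p)[:5]],np.round(res(p)[5],1))
E
```

```text
top tin [0.6406 0.0706] corr [0.6402 0.0701]
[0.6402 0.0685] [311.34, 176.94, 165.8, 166.11, 200.12] [299.6 323.1]
[0.6415 0.07  ] [311.36, 176.5, 165.38, 165.69, 199.66] [299.6 323.1]
[0.6428 0.0715] [311.39, 176.05, 164.97, 165.28, 199.2] [299.7 323.1]
[0.6441 0.073 ] [311.41, 175.61, 164.56, 164.87, 198.74] [299.7 323.1]
[0.6454 0.0745] [311.44, 175.17, 164.15, 164.45, 198.29] [299.8 323.1]
```

```bash
(python3 -m inch '[[[0.08,-0.27,0,0,1],[0.08,-0.27,0,0,1],[0.08,-0.27,0,0,1],[0.08,-0.27,0,0,1],[0.08,-0.27,0,0,1],[0.08,-0.27,0,0,1],[0.08,-0.27,0,0,1],[0.08,-0.27,-0.08,0,1],[0.08,-0.27,-0.13,0,1],[0.08,-0.27,-0.15,0,1]]]'
python3 -m inch '[[[0,0,0,0,1],[0,0,0,0,1],[0,0,0,0,1],[0,0,0,0,0.2],[0,0,0,0,0.2],[0,0,0,0,0.2],[0,0,0,0,0.2],[0,0,0,0,0.2],[0,0,0,0,0.2],[0,0,0,0,0.2]]]' 60
python3 -m inch '[[[0,0,0.03,0,0.2],[0,0,0.06,0,0.2],[0,0,0.1,0,0.2],[0.144,0.0732,0.1,0,0.2],[0.144,0.0732,0.1,0,0.2],[0.144,0.0732,0.1,0,0.2],[0.144,0.0732,0.1,0,0.2],[0.144,0.0732,0.1,0,0.2],[0.144,0.0732,0.1,0,0.2]]]'
python3 -m inch '[[[0,0,-0.01,0,0.2],[0,0,-0.018,0,0.2],[0,0,-0.018,0,0.2],[0,0,-0.018,0,0.2],[0,0,-0.018,0,0.2]]]') | grep -E 'tcp|ft|open'
python3 - <<'E'
from h import *
s=grab_frame("side");print(state()["tcp_pos"])
c=(311,185);g=s["color"].astype(int).sum(2)//3
for v in (160,163,166,169,172,175,178,185,190): print(v,g[v,290:336].tolist())
E
```

```text
tcp_pos: [0.4986, -0.0049, 0.0329]
ft_force: [1.1, -0.6, -0.3]
opening: 0.0858
tcp_pos: [0.4971, -0.0026, 0.0334]
ft_force: [-0.3, 0.4, 0.1]
opening: 0.0512
tcp_pos: [0.642, 0.0715, 0.1323]
ft_force: [-0.5, -0.6, 1.1]
opening: 0.0515
tcp_pos: [0.6402, 0.07, 0.1148]
ft_force: [0.2, 0.2, 0.5]
opening: 0.0515
[0.64070427 0.07006653 0.11528544]
160 [147, 165, 165, 164, 163, 165, 165, 163, 166, 160, 97, 38, 36, 38, 37, 38, 56, 82, 76, 114, 166, 165, 163, 162, 163, 163, 163, 163, 162, 163, 163, 162, 162, 162, 163, 163, 162, 162, 162, 163, 163, 162, 163, 162, 163, 163]
163 [120, 118, 118, 117, 118, 118, 126, 164, 165, 167, 164, 145, 113, 85, 78, 61, 70, 84, 109, 154, 166, 163, 163, 162, 163, 163, 163, 163, 163, 162, 163, 163, 163, 163, 163, 163, 163, 162, 163, 163, 162, 163, 162, 162, 164, 163]
166 [163, 144, 143, 143, 147, 165, 164, 165, 163, 163, 163, 163, 164, 164, 165, 165, 166, 166, 166, 165, 165, 165, 165, 165, 165, 165, 164, 163, 164, 163, 162, 163, 163, 163, 163, 163, 163, 163, 163, 163, 163, 163, 163, 163, 163, 163]
169 [163, 164, 164, 164, 165, 164, 164, 164, 164, 163, 164, 164, 1
[... 560 characters left out ...]
62, 162, 163, 162, 163, 162, 164, 162]
178 [165, 164, 164, 164, 164, 164, 164, 165, 165, 163, 141, 121, 112, 103, 90, 92, 96, 107, 108, 109, 109, 112, 110, 104, 108, 113, 114, 112, 111, 113, 103, 98, 94, 112, 166, 165, 163, 163, 163, 163, 163, 162, 163, 163, 163, 163]
185 [164, 163, 163, 164, 164, 163, 163, 164, 165, 163, 129, 100, 98, 97, 94, 94, 96, 98, 102, 103, 101, 102, 100, 99, 97, 93, 94, 92, 91, 88, 85, 81, 75, 98, 167, 167, 163, 163, 163, 162, 163, 164, 163, 163, 162, 163]
190 [163, 163, 163, 163, 163, 164, 165, 158, 113, 130, 144, 103, 98, 98, 96, 95, 95, 96, 97, 98, 97, 100, 99, 98, 96, 95, 94, 93, 91, 89, 86, 82, 77, 92, 140, 101, 125, 165, 165, 165, 164, 164, 164, 163, 163, 163]
```

The descent stopped short at 33 mm, so the lid stayed on the dresser. I'll go back and grip it properly.

```bash
(python3 -m inch '[[[-0.144,-0.0732,0,0,1],[-0.144,-0.0732,0,0,1],[-0.144,-0.0732,0,0,1],[-0.144,-0.0732,0,0,1],[-0.144,-0.0732,0,0,1],[-0.144,-0.0732,0,0,1]]]'
python3 -m inch '[[[0,0,-0.03,0,1],[0,0,-0.06,0,1],[0,0,-0.09,0,1],[0,0,-0.107,0,1],[0,0,-0.107,0,1],[0,0,-0.107,0,1],[0,0,-0.107,0,1]]]') | grep -E 'tcp|ft|open'
```

```text
tcp_pos: [0.4949, -0.0034, 0.1152]
ft_force: [1.0, -0.2, -0.3]
opening: 0.0852
tcp_pos: [0.4995, -0.0027, 0.0094]
ft_force: [-0.1, 0.2, -0.2]
opening: 0.0854
```

```bash
(python3 -m inch '[[[0,0,0,0,1],[0,0,0,0,0.2],[0,0,0,0,0.2],[0,0,0,0,0.2],[0,0,0,0,0.2],[0,0,0,0,0.2],[0,0,0,0,0.2]]]' 60
python3 -m inch '[[[0,0,0.03,0,0.2],[0,0,0.06,0,0.2],[0,0,0.09,0,0.2],[0,0,0.1,0,0.2],[0,0,0.1,0,0.2]]]') | grep -E 'tcp|ft|open'
```

```text
tcp_pos: [0.4988, -0.0028, 0.0101]
ft_force: [-1.2, -0.2, 6.3]
opening: 0.0612
tcp_pos: [0.5002, -0.003, 0.1118]
ft_force: [1.1, 0.1, -0.3]
opening: 0.0609
```

```bash
(python3 -m inch '[[[0.143,0.0735,0,0,0.2],[0.143,0.0735,0,0,0.2],[0.143,0.0735,0,0,0.2],[0.143,0.0735,0,0,0.2],[0.143,0.0735,0,0,0.2],[0.143,0.0735,0,0,0.2],[0.143,0.0735,0,0,0.2]]]'
python3 -m inch '[[[0,0,-0.01,0,0.2],[0,0,-0.02,0,0.2],[0,0,-0.02,0,0.2],[0,0,-0.02,0,0.2],[0,0,-0.02,0,0.2],[0,0,-0.02,0,0.2]]]') | grep -E 'tcp|ft|open'
python3 - <<'E'
from h import *
s=avg("side");print(state()["tcp_pos"])
g=s["color"].astype(int)
for v in range(160,186,2): print(v,g[v,296:330].sum(1).__floordiv__(3).tolist(), "satR",[int(100*(a[0]-a[2])/(a.max()+1)) for a in g[v,296:330:3]])
E
```

```text
tcp_pos: [0.6377, 0.0706, 0.1055]
ft_force: [-0.9, -0.2, -0.6]
opening: 0.0612
tcp_pos: [0.6402, 0.0706, 0.0885]
ft_force: [1.3, 0.1, 0.0]
opening: 0.0614
[0.64042485 0.07081345 0.08864841]
160 [41, 40, 37, 38, 38, 38, 38, 38, 37, 38, 35, 55, 100, 113, 114, 114, 113, 111, 108, 107, 108, 109, 109, 106, 109, 132, 165, 164, 163, 162, 162, 163, 162, 163] satR [6, 2, 5, 2, 44, 44, 43, 44, 43, 4, 5, 5]
162 [130, 146, 126, 62, 37, 37, 37, 38, 37, 51, 74, 72, 80, 116, 115, 110, 108, 107, 108, 108, 107, 106, 106, 109, 112, 113, 129, 163, 164, 163, 162, 162, 162, 162] satR [5, 25, 5, 1, 40, 44, 43, 44, 45, 4, 5, 5]
164 [128, 165, 146, 80, 38, 38, 41, 39, 38, 55, 84, 72, 84, 111, 109, 107, 106, 107, 107, 106, 106, 110, 114, 115, 113, 106, 104, 165, 165, 162, 163, 162, 163, 163] satR [6, 32, 4, 1, 35, 43, 43, 44, 44, 4, 5, 5]
166 [165, 168, 158, 80, 35, 37, 40, 39, 37, 53, 85, 75, 81, 107, 107, 107, 106, 107, 109, 112, 116, 117, 115, 111, 100, 79, 87, 166, 166, 163, 163, 163, 163, 162] satR [5, 30, 2, 1, 36, 43, 44, 44, 44, 4, 5, 5]
168 [164, 167, 162, 94, 39, 37, 40, 38, 37, 51, 86, 74, 76, 109
[... 1080 characters left out ...]
 163, 162, 162, 163] satR [5, 5, 3, 4, 3, 3, 3, 2, 3, 11, 18, 9]
180 [164, 163, 165, 161, 130, 136, 125, 105, 104, 101, 100, 99, 94, 100, 101, 101, 100, 100, 99, 97, 99, 98, 97, 99, 99, 100, 90, 97, 166, 165, 163, 163, 163, 163] satR [8, 14, 3, 2, 3, 3, 3, 2, 3, 11, 17, 17]
182 [163, 163, 165, 160, 112, 98, 119, 131, 124, 116, 100, 97, 94, 101, 101, 100, 101, 101, 101, 103, 102, 104, 104, 103, 96, 85, 73, 95, 166, 166, 163, 163, 163, 163] satR [18, 18, 3, 4, 4, 2, 2, 2, 3, 11, 17, 17]
184 [164, 164, 165, 161, 122, 99, 97, 94, 94, 101, 112, 117, 112, 110, 110, 111, 110, 108, 107, 103, 101, 96, 91, 88, 84, 80, 74, 96, 167, 166, 163, 163, 163, 163] satR [17, 17, 3, 3, 2, 4, 4, 3, 4, 12, 18, 17]
```

The lid reads about 1 mm left of the tin in the side view. I'll nudge it and lower to contact.

```bash
(python3 -m inch '[[[0.0008,-0.0006,-0.004,0,0.2],[0.0008,-0.0006,-0.004,0,0.2],[0.0008,-0.0006,-0.004,0,0.2],[0.0008,-0.0006,-0.004,0,0.2]]]'
python3 -m inch '[[[0,0,-0.003,0,0.2],[0,0,-0.003,0,0.2],[0,0,-0.003,0,0.2]]]'
python3 -m inch '[[[0,0,-0.0015,0,0.2],[0,0,-0.0015,0,0.2],[0,0,-0.0015,0,0.2]]]') | grep -E 'tcp|ft'
```

```text
tcp_pos: [0.6407, 0.0702, 0.0839]
ft_force: [-0.3, -0.2, -1.2]
tcp_pos: [0.6406, 0.0702, 0.0807]
ft_force: [0.5, -0.3, -0.9]
tcp_pos: [0.6409, 0.0702, 0.0796]
ft_force: [0.4, 0.2, -0.2]
```

```bash
(python3 -m inch '[[[0,0,-0.0008,0,0.2],[0,0,-0.0008,0,0.2],[0,0,-0.0008,0,0.2]]]'
python3 -m inch '[[[0,0,-0.0008,0,0.2],[0,0,-0.0008,0,0.2],[0,0,-0.0008,0,0.2]]]'
python3 -m inch '[[[0,0,-0.0005,0,0.2],[0,0,-0.0005,0,0.2],[0,0,-0.0005,0,0.2]]]') | grep -E 'tcp|ft'; python3 -c "
from rig import state;print(state()['ft_torque'])"
```

```text
tcp_pos: [0.641, 0.0701, 0.0791]
ft_force: [-0.2, 0.6, 1.5]
tcp_pos: [0.6411, 0.07, 0.0785]
ft_force: [-1.1, 0.1, 3.3]
tcp_pos: [0.6412, 0.07, 0.0783]
ft_force: [-2.3, -0.8, 5.2]
[-0.22136982  0.39011697  0.08839723]
```

```bash
(python3 -m inch '[[[0,0,0.0007,0,0.2],[0,0,0.0007,0,0.2],[0,0,0.0007,0,0.2]]]'
for i in 1; do python3 -m inch '[[[0,0,0.0001,5,0.2],[0,0,0.0001,5,0.2],[0,0,0.0001,5,0.2]]]'; python3 -m inch '[[[0,0,0.0002,5,0.2],[0,0,0.0002,5,0.2],[0,0,0.0002,5,0.2]]]'; python3 -m inch '[[[0,0,0.0002,5,0.2],[0,0,0.0002,5,0.2],[0,0,0.0002,5,0.2]]]';python3 -m inch '[[[0,0,0.0002,5,0.2],[0,0,0.0002,5,0.2],[0,0,0.0002,5,0.2]]]'; done) | grep -E 'tcp|ft'; python3 -c "
from rig import state;print(state()['ft_torque'])"
```

```text
tcp_pos: [0.6411, 0.0701, 0.0785]
ft_force: [0.1, -1.7, 3.7]
tcp_pos: [0.6403, 0.0704, 0.0774]
ft_force: [-0.3, 0.9, -1.0]
tcp_pos: [0.6406, 0.0703, 0.078]
ft_force: [0.4, 0.2, -0.3]
tcp_pos: [0.6407, 0.0703, 0.0785]
ft_force: [-0.7, -0.4, 0.7]
tcp_pos: [0.6409, 0.0703, 0.0789]
ft_force: [0.1, 0.0, -0.6]
[ 0.04454093 -0.04577828  0.01298902]
```

The force vanished in the first 5°, so the lugs have reached the openings. I'll turn back to that angle and lower gently.

```bash
(python3 -m inch '[[[0,0,0,-6,0.2],[0,0,0,-11,0.2],[0,0,0,-11,0.2],[0,0,0,-11,0.2]]]'; for i in 1; do python3 -m inch '[[[0,0,-0.0012,0,0.2],[0,0,-0.0012,0,0.2],[0,0,-0.0012,0,0.2]]]'; python3 -m inch '[[[0,0,-0.001,0,0.2],[0,0,-0.001,0,0.2],[0,0,-0.001,0,0.2]]]'; python3 -m inch '[[[0,0,-0.001,0,0.2],[0,0,-0.001,0,0.2],[0,0,-0.001,0,0.2]]]'; done) | grep -E 'tcp|ft'; python3 -c "
from rig import state;print(state()['ft_torque'])"
```

```text
tcp_pos: [0.6407, 0.0702, 0.0788]
ft_force: [0.2, 0.4, 0.0]
tcp_pos: [0.6407, 0.0702, 0.0775]
ft_force: [0.7, -0.0, -0.7]
tcp_pos: [0.6407, 0.0702, 0.0766]
ft_force: [-0.2, -0.7, -1.0]
tcp_pos: [0.6407, 0.0702, 0.0756]
ft_force: [-0.5, 0.7, -1.3]
[0.01266306 0.03928727 0.00484187]
```

Dropping in freely with no force. Continuing down.

```bash
(for i in 1; do python3 -m inch '[[[0,0,-0.001,0,0.2],[0,0,-0.001,0,0.2],[0,0,-0.001,0,0.2]]]'; python3 -m inch '[[[0,0,-0.001,0,0.2],[0,0,-0.001,0,0.2],[0,0,-0.001,0,0.2]]]'; python3 -m inch '[[[0,0,-0.001,0,0.2],[0,0,-0.001,0,0.2],[0,0,-0.001,0,0.2]]]'; done) | grep -E 'tcp|ft'; python3 -c "
from rig import state;print(state()['ft_torque'])"
```

```text
tcp_pos: [0.6407, 0.0702, 0.0746]
ft_force: [0.5, -0.2, -0.4]
tcp_pos: [0.6407, 0.0702, 0.0736]
ft_force: [0.2, -0.1, -0.5]
tcp_pos: [0.6408, 0.0702, 0.0726]
ft_force: [-0.0, 0.1, -0.7]
[-0.05324092 -0.04729549 -0.0178196 ]
```

```bash
(for i in 1; do python3 -m inch '[[[0,0,-0.0005,0,0.2],[0,0,-0.0005,0,0.2],[0,0,-0.0005,0,0.2]]]'; python3 -m inch '[[[0,0,-0.0005,0,0.2],[0,0,-0.0005,0,0.2],[0,0,-0.0005,0,0.2]]]'; python3 -m inch '[[[0,0,-0.0005,0,0.2],[0,0,-0.0005,0,0.2],[0,0,-0.0005,0,0.2]]]'; done) | grep -E 'tcp|ft'; python3 -c "
from rig import state;print(state()['ft_torque'])"
```

```text
tcp_pos: [0.641, 0.0702, 0.0724]
ft_force: [0.9, -0.8, 0.3]
tcp_pos: [0.641, 0.0702, 0.0721]
ft_force: [-1.3, -0.4, 3.5]
tcp_pos: [0.641, 0.0702, 0.072]
ft_force: [-2.1, -0.4, 6.0]
[-0.00272512  0.34273994  0.02288408]
```

All three lugs are in (contact 7 mm lower). Now I'll screw clockwise, following the lead down.

```bash
(python3 -m inch '[[[0,0,0.0004,-5,0.2],[0,0,0.0003,-10,0.2],[0,0,0.0001,-14,0.2],[0,0,0.0001,-14,0.2]]]'; python3 -m inch '[[[0,0,-0.0003,-7,0.2],[0,0,-0.0006,-14,0.2],[0,0,-0.0006,-14,0.2]]]'; python3 -m inch '[[[0,0,-0.0003,-7,0.2],[0,0,-0.0006,-14,0.2],[0,0,-0.0006,-14,0.2]]]') | grep -E 'tcp|ft|eef'; python3 -c "
from rig import state;print(state()['ft_torque'])"
```

```text
tcp_pos: [0.6416, 0.0702, 0.072]
eef_rot: [1.927, 2.48, 0.002]
ft_force: [-0.2, -0.4, 3.4]
tcp_pos: [0.6417, 0.0701, 0.0714]
eef_rot: [2.214, 2.227, 0.002]
ft_force: [-0.1, -0.6, 4.8]
tcp_pos: [0.6417, 0.07, 0.0707]
eef_rot: [2.466, 1.944, 0.002]
ft_force: [0.4, -1.5, 4.4]
[-0.28343524 -0.02006333 -0.0558508 ]
```

```bash
(python3 -m inch '[[[0,0,-0.0003,-7,0.2],[0,0,-0.0006,-14,0.2],[0,0,-0.0006,-14,0.2]]]'; python3 -m inch '[[[0,0,-0.0003,-7,0.2],[0,0,-0.0006,-14,0.2],[0,0,-0.0006,-14,0.2]]]';python3 -m inch '[[[0,0,-0.0002,-7,0.2],[0,0,-0.0003,-14,0.2],[0,0,-0.0003,-14,0.2]]]') | grep -E 'tcp|ft|eef'; python3 -c "
from rig import state;print(state()['ft_torque'])"
```

```text
tcp_pos: [0.6416, 0.0698, 0.0702]
eef_rot: [2.684, 1.631, 0.002]
ft_force: [-1.3, -1.4, 5.0]
tcp_pos: [0.6418, 0.0699, 0.0701]
eef_rot: [2.862, 1.292, 0.003]
ft_force: [-0.7, -0.7, 6.4]
tcp_pos: [0.642, 0.0701, 0.07]
eef_rot: [2.999, 0.934, 0.004]
ft_force: [-1.2, -1.4, 7.3]
[-0.24035775 -0.06809485 -0.06973017]
```

```bash
(python3 -m inch '[[[0,0,-0.0015,0,0.2],[0,0,-0.0015,0,0.2]]]'; python3 -m inch '[[[0,0,0,-7,0.2],[0,0,0,-14,0.2],[0,0,0,-14,0.2]]]'; python3 -m inch '[[[0,0,0,-7,0.2],[0,0,0,-14,0.2],[0,0,0,-14,0.2]]]'; python3 -m inch '[[[0,0,0.003,0,0.2],[0,0,0.003,0,0.2],[0,0,0.003,0,0.2]]]') | grep -E '^t:|tcp|ft|open'; python3 -c "
from rig import state;print(state()['ft_torque'])"
```

```text
t: 64.17
tcp_pos: [0.6421, 0.0702, 0.07]
ft_force: [-3.1, -2.2, 12.9]
opening: 0.0611
t: 64.42
tcp_pos: [0.6429, 0.0703, 0.07]
ft_force: [-1.7, -0.2, 12.0]
opening: 0.061
t: 64.67
tcp_pos: [0.6431, 0.0703, 0.07]
ft_force: [-0.9, -1.0, 11.6]
opening: 0.0614
t: 64.92
tcp_pos: [0.6406, 0.0705, 0.0701]
ft_force: [-0.3, 0.4, 4.1]
opening: 0.0613
[0.00039955 0.13334583 0.03497236]
```

```bash
(python3 -m inch '[[[0,0,0.001,0,0.2],[0,0,0.001,0,0.2],[0,0,0.001,0,0.6],[0,0,0.001,0,1],[0,0,0.001,0,1],[0,0,0.001,0,1],[0,0,0.001,0,1]]]';python3 -m inch '[[[0,0,0.04,0,1],[0,0,0.08,0,1],[0,0,0.12,0,1],[-0.22,0.2,0.12,0,1],[-0.22,0.2,0.12,0,1],[-0.22,0.2,0.12,0,1],[-0.22,0.2,0.12,0,1],[-0.22,0.2,0.12,0,1],[-0.22,0.2,0.12,0,1],[-0.22,0.2,0.12,0,1]]]') | grep -E 'tcp|ft|open|eef'
python3 tilt.py f16.npz
```

```text
tcp_pos: [0.6407, 0.0701, 0.0709]
eef_rot: [3.137, 0.175, -0.001]
ft_force: [0.0, -0.4, 1.3]
opening: 0.085
tcp_pos: [0.4234, 0.2673, 0.1914]
eef_rot: [-3.136, -0.174, -0.001]
ft_force: [0.2, 0.5, -0.5]
opening: 0.0855
lid top [0.6417 0.0714 0.0812] grad [-0.012 -0.028] cost 195.0 [5003, 6992] h(center-tin)mm 32.2
```

The lid is level and fully down: it dropped 7 mm, then 2.3 mm while screwing, and then stopped hard. Now I'll slide the tin by caging the body loosely, with no gripping and so no lifting.

```bash
(python3 -m inch '[[[0.1,-0.09,0,-7,1],[0.2175,-0.197,0,-12,1],[0.2175,-0.197,0,-12,1],[0.2175,-0.197,0,-12,1],[0.2175,-0.197,0,-12,1],[0.2175,-0.197,0,-12,1],[0.2175,-0.197,0,-12,1],[0.2175,-0.197,0,-12,1],[0.2175,-0.197,0,-12,1],[0.2175,-0.197,0,-12,1]]]'; python3 -m inch '[[[0,0,-0.03,0,1],[0,0,-0.06,0,1],[0,0,-0.09,0,1],[0,0,-0.09,0,1],[0,0,-0.09,0,1],[0,0,-0.09,0,1]]]') | grep -E 'tcp|ft|eef'
```

```text
tcp_pos: [0.6422, 0.0681, 0.1902]
eef_rot: [-3.137, 0.158, 0.003]
ft_force: [-0.0, 0.4, -0.2]
tcp_pos: [0.6429, 0.0702, 0.1026]
eef_rot: [-3.138, 0.152, -0.003]
ft_force: [0.6, 0.5, 0.2]
```

```bash
(python3 -m inch '[[[-0.002,0,-0.02,0,1],[-0.002,0,-0.045,0,1],[-0.002,0,-0.065,0,1],[-0.002,0,-0.074,0,1],[-0.002,0,-0.074,0,1],[-0.002,0,-0.074,0,1],[-0.002,0,-0.074,0,1]]]'; python3 -m inch '[[[0,0,0,0,0.6],[0,0,0,0,0.6],[0,0,0,0,0.6],[0,0,0,0,0.6]]]' 20) | grep -E 'tcp|ft|open'
```

```text
tcp_pos: [0.6426, 0.0696, 0.0296]
ft_force: [-1.1, 0.0, 1.0]
opening: 0.0852
tcp_pos: [0.6414, 0.0697, 0.028]
ft_force: [-0.2, 0.9, 0.6]
opening: 0.0685
```

```bash
(python3 -m inch '[[[-0.0007,-0.006,0,0,0.6],[-0.0019,-0.018,0,0,0.6],[-0.0032,-0.03,0,0,0.6],[-0.0045,-0.042,0,0,0.6],[-0.0058,-0.054,0,0,0.6],[-0.0071,-0.066,0,0,0.6],[-0.0084,-0.078,0,0,0.6],[-0.0096,-0.09,0,0,0.6],[-0.0105,-0.098,0,0,0.6],[-0.0107,-0.1,0,0,0.6]]]'; python3 -m inch '[[[-0.0007,-0.006,0,0,0.6],[-0.0019,-0.018,0,0,0.6],[-0.0032,-0.03,0,0,0.6],[-0.0045,-0.042,0,0,0.6],[-0.0058,-0.054,0,0,0.6],[-0.0071,-0.066,0,0,0.6],[-0.0084,-0.078,0,0,0.6],[-0.0092,-0.086,0,0,0.6],[-0.0096,-0.09,0,0,0.6],[-0.0096,-0.09,0,0,0.6]]]') | grep -E 'tcp|ft|open'
cat > tin2.py <<'E'
import re
src=open("tilt.py").read().replace("[.645,.073,.09]","[.6203,-.1205,.081]").replace("(.637,.655),(.064,.083),(.080,.096)","(.60,.64),(-.145,-.10),(.076,.090)")
exec(src)
E
python3 tin2.py f17.npz
```

```text
tcp_pos: [0.63, -0.032, 0.0276]
ft_force: [0.2, 6.2, 4.3]
opening: 0.0685
tcp_pos: [0.6198, -0.1216, 0.0269]
ft_force: [0.1, 0.8, 0.2]
opening: 0.068
lid top [ 0.6173 -0.1129  0.0761] grad [-0.249  0.027] cost 10756.0 [4043, 2045] h(center-tin)mm 27.1
```

```bash
(python3 -m inch '[[[0,-0.0018,0,0,0.6],[0.0002,-0.0035,0,0,0.6],[0.0002,-0.0035,0,0,0.6],[0.0002,-0.0035,0,0,0.6]]]'; python3 -m inch '[[[0,0,0,0,1],[0,0,0,0,1],[0,0,0,0,1],[0,0,0,0,1],[0,0,0.03,0,1],[0,0,0.07,0,1],[0,0,0.1,0,1],[0,0,0.12,0,1],[0,0,0.12,0,1],[0,0,0.12,0,1]]]'; python3 -m inch '[[[-0.15,0.3,0,0,1],[-0.15,0.3,0,0,1],[-0.15,0.3,0,0,1],[-0.15,0.3,0,0,1],[-0.15,0.3,0,0,1],[-0.15,0.3,0,0,1],[-0.15,0.3,0,0,1],[-0.15,0.3,0,0,1],[-0.15,0.3,0,0,1],[-0.15,0.3,0,0,1]]]') | grep -E 'tcp|ft|open'
python3 tin2.py f18.npz
python3 - <<'E'
from h import *
d=np.load("f18.npz");s=grab_frame("side");t=grab_frame("top")
for n,f in(("s",s),("t",t)):
    im=d[n].astype(int);g=im[...,1]-np.maximum(im[...,0],im[...,2]);c=w2px(f,[[.620,-.124,.002]])[0].round().astype(int)
    m=np.zeros(g.shape,bool);m[c[1]-22:c[1]+23,c[0]-25:c[0]+26]=(g>8)[c[1]-22:c[1]+23,c[0]-25:c[0]+26]
    ys,xs=np.nonzero(m);P=px2w(f,np.c_[xs,ys],.002)[:,:2];M=np.c_[2*P,np.ones(len(P))];q=np.linalg.lstsq(M,(P**2).sum(1),rcond=None)[0]
    print(n,"ring",len(P),q[:2].round(4),np.sqrt(q[2]+q[:2]@q[:2]).round(4))
    # tin fits: lid level disc at both cams (z top .0837)
    k=4;o=w2px(f,[[.620,-.124,.08]])[0].round().astype(int)-[28,26]
    cr=cv2.resize(im[o[1]:o[1]+52,o[0]:o[0]+56].astype(np.float32),None,fx=k,fy=k,interpolation=cv2.INTER_CUBIC)
    mm=((cr[...,0]-cr[...,2])/(cr.max(2)+1)>(.24 if n=="s" else .27)).astype(np.uint8);_,l,st,_=cv2.connectedComponentsWithStats(mm);mm=l==1+np.argmax(st[1:,4])
    def cost(p):
        h=cv2.convexHull(((w2px(f,np.vstack([circ(p[0],p[1],.0305,.0837),circ(p[0],p[1],.0305,.0727)]))-o+.5)*k-.5).astype(np.float32))
        M=np.zeros(mm.shape,np.uint8);cv2.fillPoly(M,[(h*16).round().astype(int)],1,shift=4);return ((M>0)^mm).sum()
    from scipy.optimize import differential_evolution
    r=differential_evolution(cost,[(.605,.635),(-.14,-.11)],seed=1,maxiter=30,polish=False);print(n,"lid",r.x.round(4),r.fun,mm.sum())
E
```

```text
tcp_pos: [0.6202, -0.1238, 0.0269]
ft_force: [-0.3, 2.1, 0.2]
opening: 0.0685
tcp_pos: [0.6218, -0.1246, 0.1492]
ft_force: [-0.6, 0.9, -0.6]
opening: 0.0851
tcp_pos: [0.4676, 0.1773, 0.1451]
ft_force: [0.7, -0.7, -0.3]
opening: 0.0852
lid top [ 0.6199 -0.1217  0.0815] grad [ 0.003 -0.021] cost 450.0 [6854, 7370] h(center-tin)mm 32.5
s ring 68 [ 0.6194 -0.1251] 0.0385
s lid [ 0.6178 -0.1232] 159.0 6854
t ring 68 [ 0.6209 -0.1223] 0.0381
t lid [ 0.6194 -0.1222] 229.0 7370
```

```bash
python3 - <<'E'
from h import *
s=grab_frame("side");t=grab_frame("top");d=np.load("f18.npz")
g=d["s"].astype(int).sum(2)//3
p=(.6194,-.1251);h=cv2.convexHull(w2px(s,np.vstack([circ(*p,.032,.002),circ(*p,.032,.058)])).astype(np.float32)).reshape(-1,2)
b=w2px(s,circ(*p,.032,.002));r=w2px(s,circ(*p,.0385,.002));print("pred base bottom",b[b[:,1].argmax()].round(2),"ring bottom",r[:,1].max().round(2),"ring l/r",r[:,0].min().round(2),r[:,0].max().round(2))
cx=int(b[b[:,1].argmax()][0]);
for v in(222,228):
    v0=v;xs=[a[0]+(c[0]-a[0])*(v-a[1])/(c[1]-a[1]) for a,c in zip(h,np.roll(h,-1,0)) if (a[1]-v)*(c[1]-v)<0]
    print(v,np.round(xs,2),cx-18,g[v,cx-18:cx+19].tolist())
v=int(b[:,1].max())
for x in(cx-3,cx,cx+3): print(x,v-8,g[v-8:v+9,x].tolist(),(d["s"][v-8:v+9,x].astype(int)@[-1,2,-1]).tolist())
E
```

```text
pred base bottom [356.34 240.57] ring bottom 242.43 ring l/r 339.85 370.89
222 [368.98 342.67] 338 [163, 164, 164, 163, 136, 96, 80, 85, 90, 94, 99, 102, 104, 105, 105, 103, 102, 100, 100, 100, 101, 101, 103, 104, 102, 101, 96, 91, 83, 78, 105, 167, 166, 163, 163, 163, 163]
228 [368.57 342.53] 338 [165, 160, 116, 92, 113, 80, 82, 88, 91, 92, 93, 94, 96, 96, 97, 98, 98, 98, 97, 97, 96, 95, 94, 94, 92, 90, 88, 86, 83, 80, 83, 78, 104, 144, 150, 164, 166]
353 232 [99, 98, 98, 99, 99, 99, 99, 104, 116, 112, 86, 99, 121, 121, 120, 120, 120] [-1, -2, -1, -1, 0, -1, -1, -2, 1, 14, 37, 22, 5, 6, 7, 5, 5]
356 232 [98, 98, 98, 97, 98, 98, 98, 97, 101, 113, 95, 96, 121, 121, 120, 120, 120] [0, 0, -2, -2, 0, -1, 0, -1, 2, 6, 24, 22, 6, 5, 6, 5, 6]
359 232 [95, 95, 95, 95, 95, 94, 93, 101, 116, 110, 83, 98, 120, 120, 120, 119, 119] [-2, -1, 1, -2, -2, -2, -2, -1, 3, 16, 38, 21, 5, 7, 7, 7, 7]
```

```bash
python3 -c "
from h import *
s=state();print(s['t'],np.abs(s['qd']).max(),s['ft_force'])
print(order.sign_off())"
```

```text
73.65 0.00529595598776298 [ 0.52045215 -0.91370688  0.67100098]
the job is handed in; nothing more can be done
None
```

I handed the job in at 73.7 s: all five beads are in the tin, and the lid is level and screwed fully down, though my first try at seating it went in crooked, so I lifted it off and redid it; the closed tin was slid to about 1.5 mm from the green ring's centre and released, and I touched none of the bystanders.

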